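Counterweigh a specimen jar on a trip balance

TASK

A sealed specimen jar stands on one pan of the trip balance. Thread both steel ring weights, one after the other, down over the pin of the other pan, then slide the rider with the orange knob along the front bar until the beam floats level, and let go. The pivot is delicate: set the weights down gently, push lightly and never lean on the balance; leave the jar, the brass weight and everything else on the desk as they are.

Things in the scene. Friction and masses are not known exactly. Their poses are not given: they have to be found in the camera images.
- balance: Equal-arm trip balance, fixed to the desk: white foot 170 x 300 x 30 mm. Origin on the desk under the pivot; y along the beam towards the pan with the pin, x away from the front-bar side, z up. The pans are 170 mm either side of the pivot (pin pan +y, jar pan -y) and stay horizontal. It bears 25 N in all (all resting, pushing and pinching added up; jar and rings make up 7 N of it).
- pivot (a point): Pivot of the blue beam (360 mm long), 85 mm above the desk; axes as the balance's. A square aluminium bar, 10 mm thick, runs parallel to the beam at x = -120 mm at pivot height and tips with the beam. Above the pivot stands a white scale plate with black ticks, up to 193 mm above the desk, 110 mm wide along y; a red pointer on the beam stands on its red middle tick when level.
- beam (a joint): Tilt of the beam, rad: 0 is level, positive when the jar pan is low and the pin pan high, end stops at -0.12 and +0.12 (starts at +0.12, jar pan down). Between the stops it is springy and damped: about 0.12 rad for 50 g of difference between the pans, settling in about 1.5 s. Pushing on the rider also tips the beam, so the true reading is the one taken after letting go.
- rider (a joint): Position of the rider along the front bar, m: 0 opposite the pivot, positive towards the pin pan, stops at -0.085 and +0.085. It stays where it is left (friction about 2 N). It weighs 200 g, so moving it by 10 mm towards the pin pan is like adding about 12 g to the pin pan.
- rider_knob (a point): Top centre of the rider's upright orange knob, a cylinder 16 mm in diameter and 47 mm tall on a dark steel block 30 x 28 x 26 mm; the bar's centre line is 60 mm below this point. z along the knob, y along the bar towards the pin-pan side. Clear of other parts to 60 mm or more all round above the bar.
- pin_foot (a point): Foot of the pin: centre of the upper face of the flat pin pan (steel disc, 110 mm in diameter, 4 mm thick). The pin stands upright on it, 38 mm tall. 107 mm above the desk when level, 20 mm higher at the start. The pan gives way downwards when pressed with some 2 to 3 N (at the start), over 40 mm, then is hard.
- pin_tip (a point): Top of the pin, 10 mm in diameter with its last 5 mm tapering to 4 mm.
- jar_seat (a point): Centre of the inner floor of the jar pan (round, 96 mm in diameter, rim 6 mm above the floor).
- jar_center (a point): Sealed amber jar with a white cap, 60 mm in diameter, 85 mm tall, weighing somewhere between 285 and 410 g; point at its centre. It stands on the jar pan throughout.
- ring0_center (a point): A steel ring weight, 160 g: outer diameter 37 mm, height 22 mm, through hole 13 mm; point at its centre, half-way up (11 mm above the desk when lying flat), z along the hole. Lies flat on the desk.
- ring1_center (a point): The other steel ring weight, the same as the first.
- knobweight_center (a point): Brass knobbed weight without a hole, 32 mm in diameter, 45 mm tall, standing among the rings; point half-way up. Not needed.
- dropper_center (a point): Brown dropper bottle, 32 mm in diameter, 75 mm tall; centre. Bystander.
- spray_center (a point): White spray bottle, 44 mm in diameter, 130 mm tall; centre. Bystander.
- slidebox_center (a point): Blue and white slide box, 90 x 80 x 28 mm; centre. Bystander.
- pencup_center (a point): Blue ceramic cup, 70 mm in diameter, 90 mm tall; centre. Bystander.
Not all that is in view belongs to the job. What is shaped like the part that bears ring1_center but purple is not meant.

How it is judged:
On the way, in this order (a step that is already met when the one before it is completed fails the run):
1. one steel ring is threaded on the pin (((horizontal distance between ring0_center and pin_foot below 0.005 m and z of ring0_center in the frame of pin_foot between 0.005 and 0.038 m and angle between ring0_center's own z axis and vertical below 0.12 rad) or (horizontal distance between ring1_center and pin_foot below 0.005 m and z of ring1_center in the frame of pin_foot between 0.005 and 0.038 m and angle between ring1_center's own z axis and vertical below 0.12 rad))), for 0.2 s.
2. both steel rings are threaded on the pin (horizontal distance between each of ring0_center, ring1_center and pin_foot below 0.005 m and z of ring0_center in the frame of pin_foot between 0.005 and 0.038 m and angle between each of ring0_center, ring1_center's own z axis and vertical below 0.12 rad and z of ring1_center in the frame of pin_foot between 0.005 and 0.038 m), for 0.2 s.
At the end, for the whole second after the job is handed in: Both steel rings lie stacked flat on the pin pan around the pin, the jar still stands upright on its pan (centre within 20 mm of the pan's centre), and the beam floats free, within 0.025 rad (1.4 degrees) of level and slower than 0.03 rad/s (all of step 2 and value of joint beam between -0.025 and 0.025 rad and velocity of joint beam between -0.03 and 0.03 rad/s and horizontal distance between jar_center and jar_seat below 0.02 m and angle between jar_center's own z axis and vertical below 0.1 rad); the robot touches nothing.
It fails at once if the balance is loaded with more than 25 N in all (leaned on, pinched hard, a weight jammed or dropped on it) (contact force between anything else and balance above 25 N).
It fails at once if the jar is tipped or shifted off its place (angle between jar_center's own z axis and vertical above 0.3 rad or horizontal distance between jar_center and jar_seat above 0.025 m).
It fails at once if the brass weight, dropper bottle, spray bottle, slide box or blue cup is moved by more than 25 mm (distance of any of dropper_center, spray_center, slidebox_center, pencup_center, knobweight_center from where it was at the start of the episode above 0.025 m).
It also fails if it takes over 72 s, if anything falls off the work surface, if the arm or the gripper's body presses on something with over 40 N, if the wrist force passes 120 N, or if a joint passes its speed limit or range.

ROBOT

A 7-joint arm with a two-finger parallel gripper is mounted at the origin on the work surface. World frame = base frame: x ahead of the robot, y to its left, z up, the work surface at z = 0. Lengths are in m, angles in rad, forces in N, time in s.
With the tool pointing down it reaches from about 0.425 to 0.8 m from the base axis. Payload 8.3 kg.
Tool frame: the origin (TCP) lies midway between the tips of the shut fingers; the grasp point (between the pads) lies 19 mm behind it; z points along the fingers, x is the direction in which the jaws open and shut, and the axes are right-handed (so a half turn about z gives the same grasp; the last joint's range is limited). The gripper opens to 85 mm and grips with 20 to 120 N. Pads are 22 mm wide; open, the fingers measure 114 mm over their backs; the gripper's body (76 mm by 85 mm) begins 54 mm behind the grasp point. The pads swing forward as they close: fully open they stand 13 mm farther back than shut.
Start: joints at [-1.281, 0.383, 0.016, 1.37, -0.006, 1.388, -0.046], TCP at [0.216, 0.587, 0.231] pointing down, gripper open.
Joint ranges: [-2.95, 2.95], [-0.25, 2.06], [-1.52, 1.56], [0.18, 2.33], [-1.44, 4.58], [0.02, 2.06], [-3.01, 3.01]. Speed limits (rad/s): [2.39, 2.39, 3.01, 3.01, 3.14, 3.14, 3.14].

INTERFACE

Orientations are given as a rotation vector (axis times angle).
In Python, from workcell import ctrl, read_camera, ticket gives the robot as it stands. The module is installed in compiled form; this text tells all that it offers.
- The arm moves only by the tool move_arm, never from a script. Its argument "plan" is a list of rows, each a list of 3 entries, a list of its own where there are three numbers: the turn, a rotation vector about the tool's x, y, z in rad, then the shift along the tool's x, y, z in mm, then the gripper command: -1 is fully open, 1 is shut, values between are in proportion. In form: [[[rx, ry, rz], [tx, ty, tz], claw], ...]. A call has 1 to 20 rows; each row is the pose to reach, as a shift and turn from the pose commanded when the call began, along the tool's axes at that moment; what a row does not reach only later rows make up. A row lasts 1/10 s, in which the tool goes at most 50 mm and 8.59 degrees, less where a joint would pass 70% of its speed; a pose out of reach is approached as far as the arm can. A call with a gripper value outside its range is refused whole. The fingers move at their own pace and stop on an object; the grip force is fixed at half the most. Time passes only in rows, so rows that repeat a pose let the fingers close. It gives the time, the measured TCP pose, the force and the opening at its end, in the units of the state.
- ctrl.sense(): the state, without advancing time (a new reading comes with each control period).
- read_camera(name): name is "side" or "top"; returns a dict with "frame" (384x512x3 uint8, blue, green, red), "fovy" (degrees; the focal length in pixels is half the picture's height over the tangent of half this angle, whatever the lens; pixels are square), "cx", "cy" (the principal point, pixels), "k1" (the pictures are not rectified: a ray, as slopes to the right and down, at radius r is drawn at 1 + k1 r^2 times it, then the intrinsics apply), "rvec" (rotation vector, rad) and "tvec" (3), from world to camera coordinates, as OpenCV has them. Camera axes: x right, y down, z forward; pixel columns grow to the right and rows downward; lengths in m; the calibration is good to about 2 mm. A picture is of the moment at which its call begins. There is no depth.
- ticket.close_job(): hands the job in, once; it reports no verdict.
The state is a dict: "time": time; "q": joint angles; "joint_velocities": joint speeds; "joint_torque": joint torques, N m; "tool_pos": TCP position; "tcp_rot": TCP orientation; "contact_force": force on the tool from outside, world axes, zero at the start; "ft_torque": the same for the moment, N m; "width": opening from 0.0 (shut) to 1.0 (fully open).
Only numpy, scipy, OpenCV 4.12 (cv2) and the standard library are available. Lean on these libraries where they do the work, as an engineer would, in place of code of your own. Each camera call takes 0.05 s, during which the arm holds its last target.

## Working session

There is one attempt and no reset: what is moved stays moved. The work goes in short steps, Python scripts to look and compute and a tool call to move; the robot and the scene stay as the last step left them, time stands still between calls to the robot, and variables do not carry over. Pictures are saved under pics/ and viewed, and the job is handed in when it is done.

Besides the shell and the picture viewer there is one more tool, called as name(argument=value, ...), one argument or row to a line, values as JSON. move_arm: Moves the arm, as the interface text tells. Its arguments: {"type":"object","properties":{"plan":{"type":"array","items":{"type":"array"}}},"required":["plan"]}

```bash
mkdir -p pics
cat > h.py <<'E'
import numpy as np, cv2
from workcell import ctrl, read_camera, ticket
def cam(n):
    c=read_camera(n); f=c['frame']; h,w=f.shape[:2]
    c['f']=h/2/np.tan(np.radians(c['fovy'])/2)
    c['R']=cv2.Rodrigues(np.array(c['rvec'],float))[0]; c['t']=np.array(c['tvec'],float).ravel(); return c
def ray(c,u,v):
    K=np.array([[c['f'],0,c['cx']],[0,c['f'],c['cy']],[0,0,1.]])
    p=cv2.undistortPoints(np.array([[[u,v]]],float),K,np.array([c['k1'],0,0,0,0.]))[0,0] if False else None
    xd=np.array([(u-c['cx'])/c['f'],(v-c['cy'])/c['f']]); x=xd.copy()
    for _ in range(50): x=xd/(1+c['k1']*(x@x))
    d=c['R'].T@np.array([x[0],x[1],1]); o=-c['R'].T@c['t']; return o,d/np.linalg.norm(d)
def onz(c,u,v,z):
    o,d=ray(c,u,v); return o+d*(z-o[2])/d[2]
def tri(a,b):
    (o1,d1),(o2,d2)=a,b
    s=np.linalg.lstsq(np.c_[d1,-d2],o2-o1,rcond=None)[0]
    p,q=o1+s[0]*d1,o2+s[1]*d2; return (p+q)/2,np.linalg.norm(p-q)
def proj(c,P):
    p=c['R']@np.asarray(P,float)+c['t']; x=p[:2]/p[2]; x=x*(1+c['k1']*(x@x)); return x*c['f']+[c['cx'],c['cy']]
E
python3 - <<'E'
from h import *
for n in('side','top'):
    c=cam(n); cv2.imwrite(f'pics/{n}0.png',cv2.resize(c['frame'],(800,600),interpolation=cv2.INTER_CUBIC)); print(n,c['f'],c['cx'],c['cy'],c['k1'],-c['R'].T@c['t'],c['R'][2])
s=ctrl.sense();print(s)
E
```

```text
side 497.10420563940966 249.74723509034771 195.90973183122873 0.03204999164620006 [0.52892127 0.96410805 1.08343778] [ 0.01057177 -0.71638154 -0.69762865]
top 397.37120448991453 257.3931248706428 193.93226307316257 -0.08201361945940254 [ 0.328616   -0.02293198  1.29366982] [ 0.18029574  0.01727254 -0.98346078]
{'time': 0.1, 'q': array([-1.28092773,  0.38416624,  0.01639398,  1.37104687, -0.00630207,
        1.38822724, -0.0464946 ]), 'joint_velocities': array([-0.00064701, -0.0027866 ,  0.00048267, -0.00314693, -0.00061398,
       -0.00196611, -0.00137127]), 'joint_torque': array([ 3.19883133e-03, -6.29135942e+01,  8.47650301e-01, -3.72753775e+01,
        1.67713937e-02,  1.05011914e-02,  5.69423071e-05]), 'tool_pos': array([0.21575049, 0.58608722, 0.23037244]), 'tcp_rot': array([ 2.57586193e+00,  1.79663751e+00, -2.28655232e-03]), 'contact_force': array([ 0.27642846, -0.3925326 , -0.06167627]), 'ft_torque': array([-0.04144734, -0.00629138,  0.0489368 ]), 'width': 0.9931269381694258}
```

View pics/side0.png

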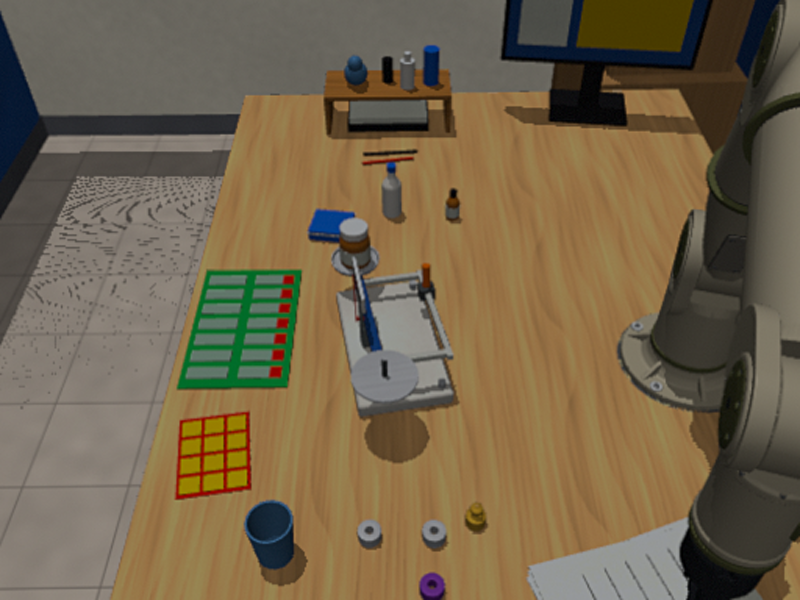

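View pics/top0.png

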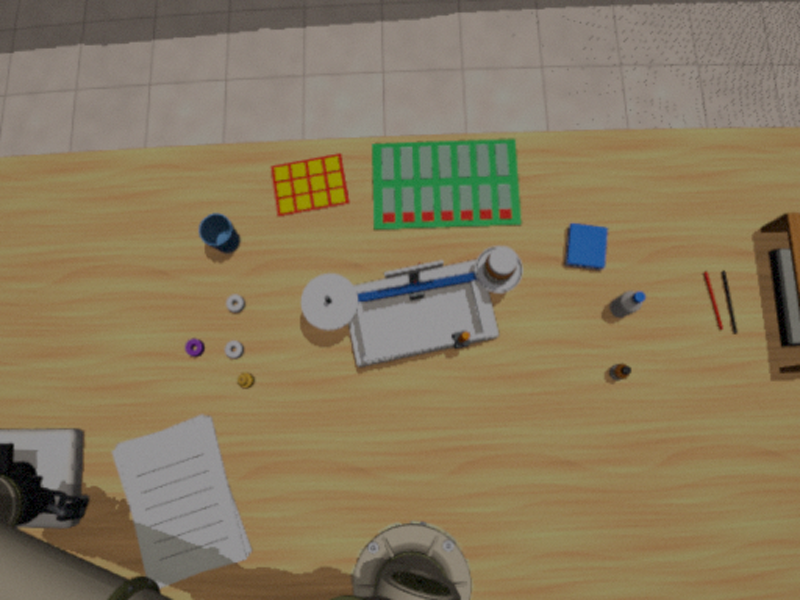

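Both views are clear. In the top view (800 px scale), the steel rings are at (235,303) and (234,349), brass at (246,380), purple decoy at (195,347), pin pan at (329,301), and the rider knob at (463,337). Next I'll measure these precisely.

Run:
```python
from h import *
a=cam('top');b=cam('side')
def crop(c,x0,y0,x1,y1,k,n): cv2.imwrite(n,cv2.resize(c['frame'][y0:y1,x0:x1],None,fx=k,fy=k,interpolation=cv2.INTER_CUBIC))
crop(a,110,180,190,255,8,'pics/c1.png')
crop(b,210,300,330,384,6,'pics/c2.png')
crop(a,185,155,345,240,5,'pics/c3.png')
crop(b,205,130,300,265,4,'pics/c4.png')
```

```text
(no output)
```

View pics/c1.png

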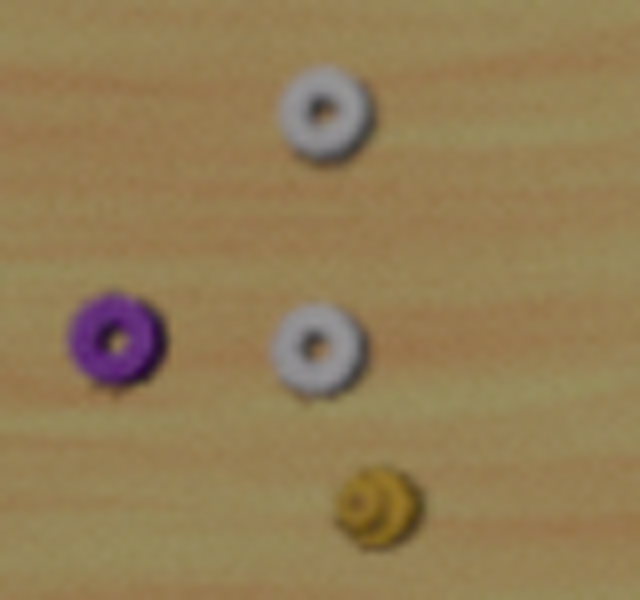

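View pics/c2.png

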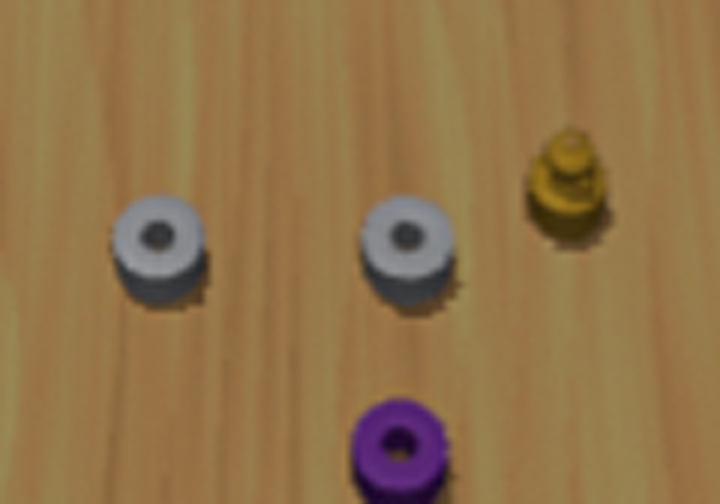

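View pics/c3.png

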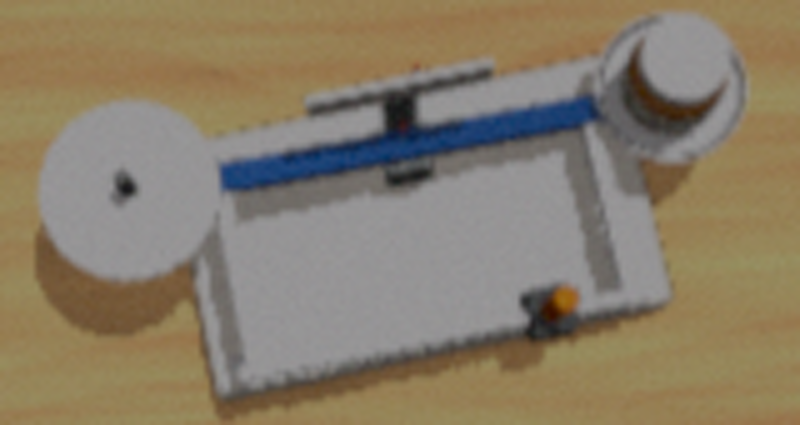

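View pics/c4.png

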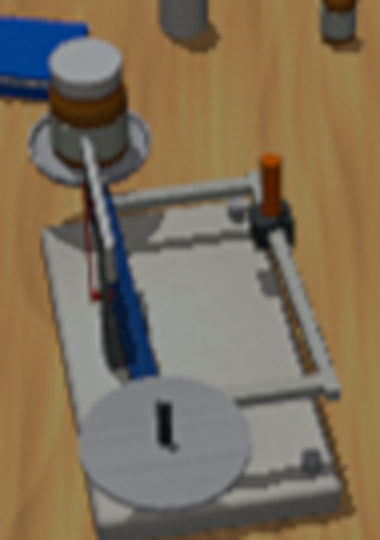

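```bash
cat >> h.py <<'E'
def blobs(c,mask,amin=15,box=None):
    m=mask.astype(np.uint8)*255
    if box: z=np.zeros_like(m); x0,y0,x1,y1=box; z[y0:y1,x0:x1]=m[y0:y1,x0:x1]; m=z
    cs,_=cv2.findContours(m,cv2.RETR_EXTERNAL,cv2.CHAIN_APPROX_NONE); out=[]
    for k in cs:
        if cv2.contourArea(k)>=amin and len(k)>5:
            h=cv2.convexHull(k); out.append((cv2.contourArea(k),cv2.fitEllipse(k),cv2.boundingRect(k),k))
    return out
E
python3 - <<'E'
from h import *
for n,zb,boxes in (('top',None,{'rings':(135,180,165,235),'pan':(188,170,232,215),'orange':(285,205,305,225)}),('side',None,{'rings':(225,325,290,355),'pan':(222,222,270,260),'orange':(260,160,285,200)})):
    c=cam(n);hsv=cv2.cvtColor(c['frame'],cv2.COLOR_BGR2HSV).astype(int);H,S,V=hsv[...,0],hsv[...,1],hsv[...,2]
    for k,bx in boxes.items():
        if k=='orange': m=(S>170)&(H<14)&(V>90)
        else: m=(S<60)&(V>105)
        for A,e,r,_ in blobs(c,m,12,bx):
            print(n,k,A,np.round(e[0],2),np.round(e[1],1),round(e[2]),r, 'z.022',np.round(onz(c,*e[0],.022),4),'z.127',np.round(onz(c,*e[0],.127),4))
E
```

```text
top rings 82.0 [148.97 222.89] [ 9.9 10.8] 48 (144, 218, 11, 11) z.022 [0.4779 0.3548 0.022 ] z.127 [0.4656 0.3236 0.127 ]
top rings 82.5 [149.86 193.35] [ 9.7 11.1] 34 (145, 188, 11, 12) z.022 [0.5756 0.3537 0.022 ] z.127 [0.5552 0.3226 0.127 ]
top pan 1144.0 [213.1  194.05] [36.1 43.6] 126 (192, 175, 40, 40) z.022 [0.5662 0.144  0.022 ] z.127 [0.5466 0.1302 0.127 ]
side rings 143.5 [277.5  339.08] [12.5 14.8] 96 (270, 333, 16, 13) z.022 [0.4799 0.3584 0.022 ] z.127 [0.4847 0.4184 0.127 ]
side rings 141.5 [235.89 338.93] [12.6 14.5] 79 (229, 333, 15, 13) z.022 [0.5779 0.3572 0.022 ] z.127 [0.5731 0.4172 0.127 ]
side pan 1404.0 [245.91 238.82] [39.5 52.1] 90 (222, 222, 48, 38) z.022 [0.5559 0.0469 0.022 ] z.127 [0.5532 0.1376 0.127 ]
```

```bash
cat >> h.py <<'E'
from scipy.optimize import least_squares
def masks(c):
    hsv=cv2.cvtColor(c['frame'],cv2.COLOR_BGR2HSV).astype(int);return hsv[...,0],hsv[...,1],hsv[...,2]
def fitcirc(P,R,p0):
    r=least_squares(lambda p:np.hypot(P[:,0]-p[0],P[:,1]-p[1])-R-p[2],[*p0,0],loss='soft_l1',f_scale=.001); return r.x,np.sqrt(np.mean(r.fun**2))
E
python3 - <<'E'
from h import *
a,b=cam('top'),cam('side')
for n,c,bx,p0 in(('top',a,(185,165,235,220),(.547,.133)),('side',b,(218,218,275,268),(.553,.135))):
    H,S,V=masks(c); m=(S<60)&(V>105)
    k=max(blobs(c,m,50,bx),key=lambda t:t[0])[3][:,0,:]
    P=np.array([onz(c,u,v,.127)[:2] for u,v in k]); ok=(P[:,1]>p0[1]-.01); 
    d=np.hypot(*(P-p0).T); ok&=(d>.045)&(d<.065)
    print(n,ok.sum(),fitcirc(P[ok],.055,p0))
    # pin dark
    x0,y0,x1,y1=bx; w=V[y0+14:y1-14,x0+14:x1-14]; print(w)
    H,S,V=masks(c); m=(S>140)&(H<16)&(V>70)
    for A,e,r,_ in blobs(c,m,5,(280,200,305,230) if n=='top' else (260,160,285,200)): print('knob',A,e,r)
E
```

```text
top 61 (array([ 0.55176883,  0.13829536, -0.00084928]), np.float64(0.000875733252545262))
[[149 148 149 149 151 148 149 151 150 149 151 150 152 151 151 148 151 151
  150 150 151 149]
 [146 150 150 151 149 151 152 148 147 150 151 148 150 150 150 150 150 148
  151 148 150 152]
 [148 151 149 150 149 150 150 147 150 150 150 150 149 152 151 151 150 150
  148 149 149 150]
 [150 150 151 150 151 149 149 150 149 149 150 151 150 150 149 148 150 150
  149 150 151 150]
 [148 152 150 149 150 150 151 150 149 150 150 150 150 148 150 148 148 149
  152 148 149 153]
 [151 150 149 150 150 149 149 149 149 149 152 151 152 149 151 150 149 150
  150 149 148 150]
 [149 151 150 151 150 147 151 152 151 151 149 150 150 148 149 150 149 149
  150 151 149 150]
 [150 151 148 150 151 150 151 149 149 152 149 150 149 152 149 149 149 150
  153 150 150 149]
 [149 150 150 149 150 149 150 150 150 149 151 151 150 149 149 150 149 151
  148 149 149 151]
 [150 149 149 151 151 150 151 149 149 147 136 144 149 149 148 151 149 150
  148 151 148 149]
 [149 150 149 150 149 148 148 149 144 117 107 129 148 150 149 151 150 150
  150 
[... 3696 characters left out ...]
6 135 135 135 135 135 134 134 135 134
  134 135 133 134 132 131 132 131 132 132 133]
 [137 137 136 135 136 135 135 133 133 135 133 134 134 133 133 133 133 132
  132 133 133 132 132 132 133 132 133 132 135]
 [137 136 134 134 134 134 135 134 133 133 133 133 134 134 133 134 133 133
  132 133 132 133 133 132 133 134 135 136 134]
 [127 134 135 135 134 134 134 135 134 133 133 133 132 133 132 133 133 133
  133 133 133 133 133 134 134 135 135 132 117]
 [104 118 130 134 135 134 133 133 132 132 132 131 132 131 133 132 132 132
  132 133 133 133 135 135 136 134 119 103  98]]
knob 51.0 ((272.2290954589844, 174.32261657714844), (4.774151802062988, 17.961959838867188), 1.0110164880752563) (270, 168, 6, 16)
```

```bash
cat >> h.py <<'E'
from scipy.spatial.transform import Rotation as Ro
def rel(p,rv=(np.pi,0,0)):
    s=ctrl.sense(); R=Ro.from_rotvec(s['tcp_rot']); T=Ro.from_rotvec(rv)
    print('turn',np.round((R.inv()*T).as_rotvec(),3),'shift mm',np.round(R.inv().apply(np.array(p)-s['tool_pos'])*1e3,1))
E
python3 -c "
from h import *
rel([.479,.3565,.1])"
```

```text
turn [0.    0.    1.218] shift mm [-124.8  326.3  131.2]
```

move_arm(
  plan=[
    [[0,0,1.218],[-125,326,130],-0.4],
    [[0,0,1.218],[-125,326,130],-0.4],
    [[0,0,1.218],[-125,326,130],-0.4],
    [[0,0,1.218],[-125,326,130],-0.4],
    [[0,0,1.218],[-125,326,130],-0.4],
    [[0,0,1.218],[-125,326,130],-0.4],
    [[0,0,1.218],[-125,326,130],-0.4],
    [[0,0,1.218],[-125,326,130],-0.4],
    [[0,0,1.218],[-125,326,130],-0.4],
    [[0,0,1.218],[-125,326,130],-0.4],
    [[0,0,1.218],[-125,326,130],-0.4],
    [[0,0,1.218],[-125,326,130],-0.4],
    [[0,0,1.218],[-125,326,130],-0.4],
  ],
)

```text
time: 1.7
tool_pos: [0.4779, 0.3578, 0.1017]
tcp_rot: [-3.141, -0.005, -0.0]
contact_force: [-0.3, 0.5, -0.4]
width: 0.699
```

Run:
```python
from h import *
b=cam('side');s=ctrl.sense();print(s['time'],s['tool_pos'],s['tcp_rot'],s['width'])
rel([.479,.3565,.004])
cv2.imwrite('pics/s1.png',cv2.resize(b['frame'][230:384,170:375],None,fx=3.8,fy=3.8,interpolation=cv2.INTER_CUBIC))
a=cam('top');cv2.imwrite('pics/t1.png',cv2.resize(a['frame'][150:300,80:280],None,fx=4,fy=4,interpolation=cv2.INTER_CUBIC))
```

```text
1.75 [0.47808263 0.35751271 0.10162796] [-3.14093634e+00 -3.56373037e-03 -1.62242640e-04] 0.7003536366346735
turn [-0.001 -0.     0.002] shift mm [ 0.9  1.1 97.6]
```

View pics/s1.png

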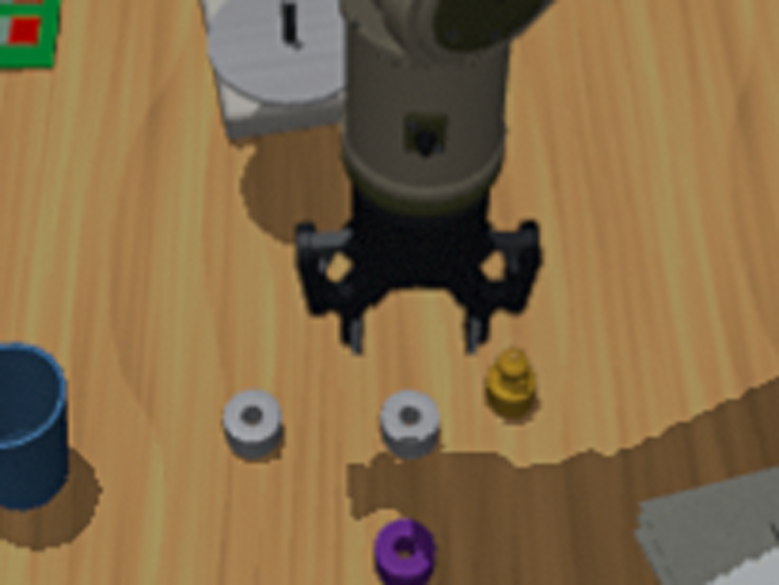

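View pics/t1.png

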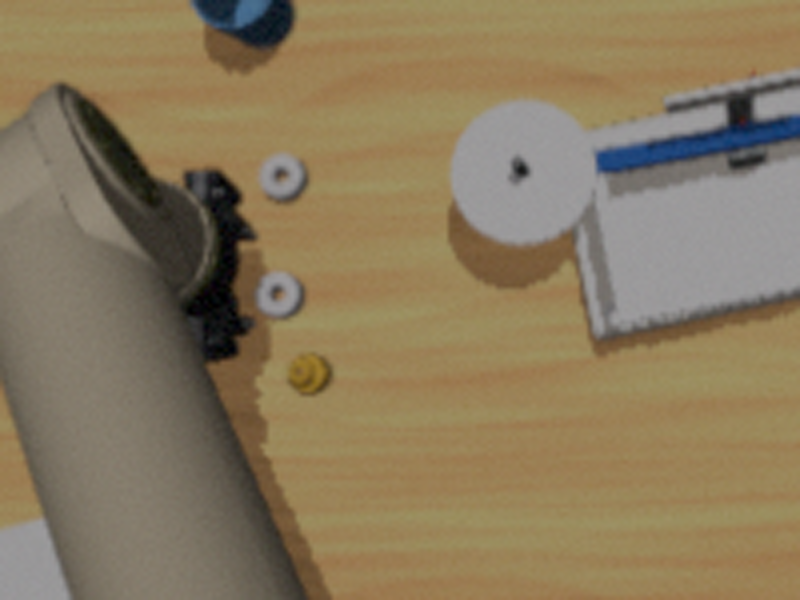

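move_arm(
  plan=[
    [[0,0,0],[1,1,40],-0.4],
    [[0,0,0],[1,1,70],-0.4],
    [[0,0,0],[1,1,90],-0.4],
    [[0,0,0],[1,1,97],-0.4],
    [[0,0,0],[1,1,97],-0.4],
    [[0,0,0],[1,1,97],-0.4],
  ],
)

```text
time: 2.4
tool_pos: [0.4803, 0.3561, 0.0055]
tcp_rot: [-3.141, -0.0, -0.002]
contact_force: [-0.5, 0.3, -0.4]
width: 0.699
```

Run:
```python
from h import *
b=cam('side');s=ctrl.sense();print(s['time'],s['tool_pos'],s['width'],s['contact_force'])
cv2.imwrite('pics/s2.png',cv2.resize(b['frame'][270:384,200:352],None,fx=5,fy=5,interpolation=cv2.INTER_CUBIC))
```

```text
2.45 [0.48052827 0.35625598 0.00575775] 0.7017710098948836 [-0.06199742  0.77985462 -0.34872015]
```

View pics/s2.png

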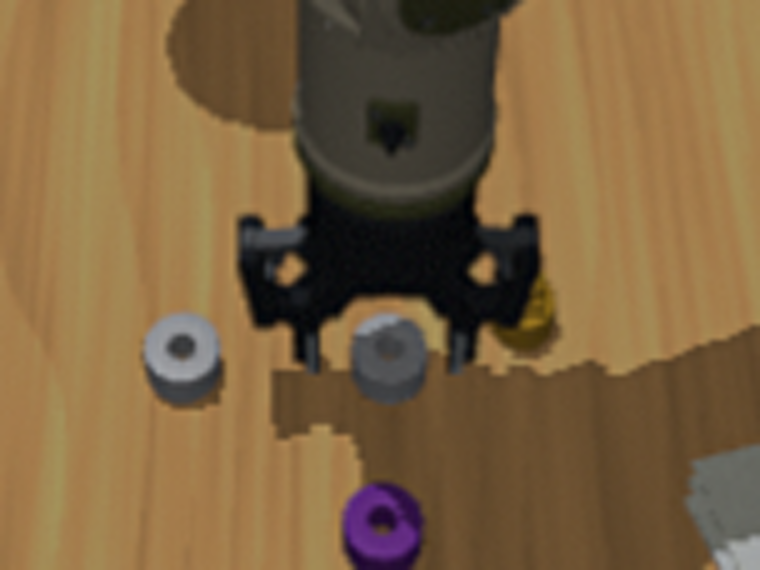

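move_arm(
  plan=[
    [[0,0,0],[0,0,0],1],
    [[0,0,0],[0,0,0],1],
    [[0,0,0],[0,0,0],1],
    [[0,0,0],[0,0,0],1],
    [[0,0,0],[0,0,0],1],
    [[0,0,0],[0,0,0],1],
    [[0,0,0],[0,0,0],1],
    [[0,0,0],[0,0,-60],1],
    [[0,0,0],[0,0,-120],1],
    [[0,0,0],[0,0,-200],1],
    [[0,0,0],[0,0,-200],1],
    [[0,0,0],[0,0,-200],1],
    [[0,0,0],[0,0,-200],1],
  ],
)

```text
time: 3.75
tool_pos: [0.4802, 0.3559, 0.206]
tcp_rot: [-3.139, -0.0, -0.004]
contact_force: [-0.6, -0.2, -3.6]
width: 0.414
```

Run:
```python
from h import *
b=cam('side');s=ctrl.sense();print(s['time'],s['tool_pos'],s['width'],s['contact_force'])
print(proj(b,s['tool_pos']))
cv2.imwrite('pics/s3.png',cv2.resize(b['frame'][230:344,200:352],None,fx=5,fy=5,interpolation=cv2.INTER_CUBIC))
```

```text
3.8 [0.4793187  0.35542691 0.20397764] 0.4118642259679828 [-0.12339409  0.01037474 -2.06684861]
[279.67146227 293.03396919]
```

View pics/s3.png

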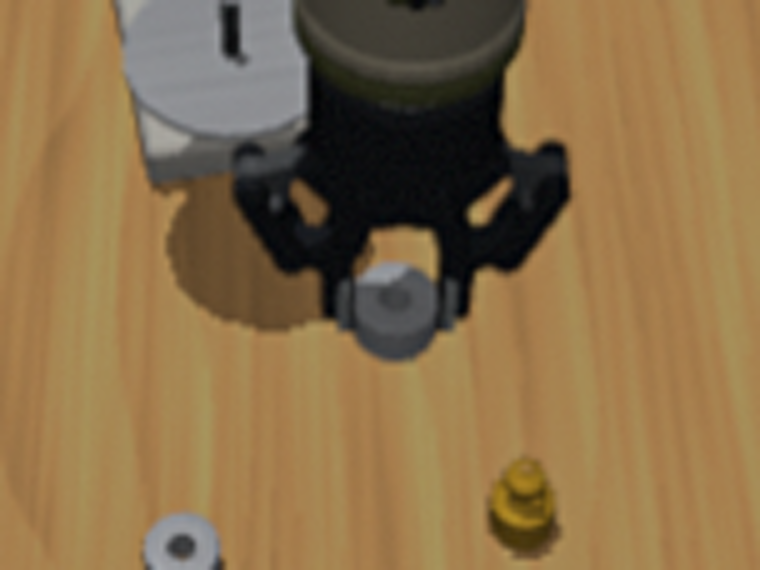

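Run:
```python
from h import *
b=cam('side');s=ctrl.sense();print(s['tool_pos'])
print(onz(b,279,289,s['tool_pos'][2]+.0165))
# pin tip by side: 
H,S,V=masks(b); print(V[222:245,240:253])
print(proj(b,[.5527,.1386,.127]),proj(b,[.5527,.1386,.165]))
rel([.5527,.1386,.206])
```

```text
[0.47883373 0.3551378  0.20286473]
[0.48114291 0.35604626 0.21936473]
[[106 105 105 105  90 156 172 170 168 169 167 167 166]
 [107 107 106 109  97 151 166 165 163 164 167 167 166]
 [119 126 130 132 128 144 150 149 148 148 151 154 155]
 [136 141 143 142 142 142 143 141 140 140 140 142 144]
 [142 141 141 140 140 141 142 141 141 141 142 142 143]
 [143 141 141 143 143 142 143 143 142 142 143 143 145]
 [143 142 143 144 143 145 145 144 144 143 144 144 145]
 [142 142 143 143 132 141 146 145 146 144 144 144 144]
 [142 143 145 131  96 101 102 112 140 147 145 145 146]
 [143 144 144 122  67  46  39  65 133 147 145 146 144]
 [144 145 147 124  64  27  20  53 132 147 145 143 144]
 [144 145 146 125  66  23  19  52 133 146 144 143 144]
 [143 143 145 139  77  25  19  54 135 148 145 146 145]
 [143 144 147 150  85  27  20  55 136 150 148 147 147]
 [145 147 149 151  87  26  18  46 134 150 146 145 145]
 [145 145 148 150  86  27  16  39 134 149 145 144 145]
 [143 144 146 148  83  26  16  38 135 150 148 147 147]
 [144 145 146 148  85  25  13  40 135 152 150 149 148]
 [146 146 148 151 100  42  22  42 109 143 149 148 147]
 [148 148 148 150 134  90  70  69  81 111 140 148 147]
 [147 146 147 148 149 134 127  99  86 118 145 148 149]
 [147 147 148 148 150 151 150 133 128 144 151 149 149]
 [147 148 148 149 147 148 150 148 147 148 147 146 144]]
[246.11057955 239.11879258] [245.79272808 229.06283655]
turn [0.001 0.002 0.   ] shift mm [ 73.8 216.6  -3. ]
```

move_arm(
  plan=[
    [[0,0,0],[16,48,0],1],
    [[0,0,0],[32,96,0],1],
    [[0,0,0],[47,144,0],1],
    [[0,0,0],[60,185,0],1],
    [[0,0,0],[69,210,0],1],
    [[0,0,0],[71.5,217,0],1],
    [[0,0,0],[71.5,217,0],1],
    [[0,0,0],[71.5,217,0],1],
    [[0,0,0],[71.5,217,0],1],
    [[0,0,0],[71.5,217,0],1],
    [[0,0,0],[71.5,217,0],1],
  ],
)

```text
time: 4.95
tool_pos: [0.5509, 0.1396, 0.2042]
tcp_rot: [-3.142, -0.003, 0.0]
contact_force: [0.6, -0.7, -2.0]
width: 0.409
```

Run:
```python
from h import *
b=cam('side');s=ctrl.sense();print(s['time'],s['tool_pos'],s['width'],s['contact_force'])
cv2.imwrite('pics/s4.png',cv2.resize(b['frame'][190:280,200:300],None,fx=6,fy=6,interpolation=cv2.INTER_CUBIC))
a=cam('top');cv2.imwrite('pics/t4.png',cv2.resize(a['frame'][140:240,150:300],None,fx=5,fy=5,interpolation=cv2.INTER_CUBIC))
```

```text
5.0 [0.5509539  0.13935419 0.20424781] 0.4122857400254322 [-0.08941256 -0.67972118 -1.29871449]
```

View pics/s4.png

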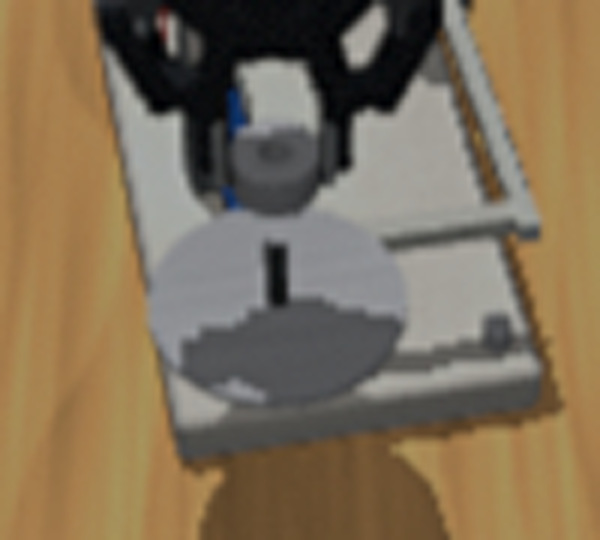

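View pics/t4.png

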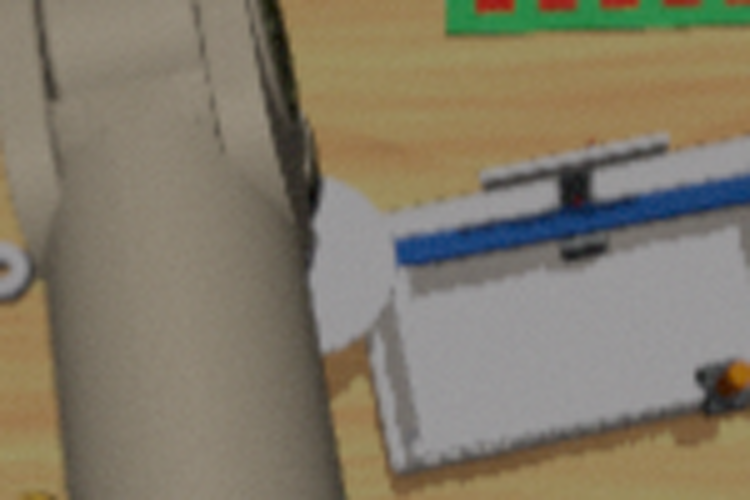

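Run:
```python
from h import *
b=cam('side');s=ctrl.sense();z=s['tool_pos'][2];print(s['tool_pos'])
U=lambda x,y:((x+.5)/6-.5+200,(y+.5)/6-.5+190)
print('hole',onz(b,*U(273,152),z+.0165),'bot',onz(b,*U(275,213.5),z-.0055)-[0,.0185,0])
print('pin base',onz(b,*U(278,303),.127),'tip',onz(b,*U(277,243),.165))
V=masks(b)[2]; print(V[208:228,236:256])
```

```text
[0.55110341 0.13893579 0.20434323]
hole [0.55319031 0.14335111 0.22084323] bot [0.55279448 0.13793543 0.19884323]
pin base [0.55317484 0.14179922 0.127     ] tip [0.552788   0.14198418 0.165     ]
[[ 11  21  83 104  83  95 157 171 169 169 168 169 168 169 170 172 144  74
   16   9]
 [ 17  18  73 101  89  82 145 162 159 158 159 157 163 168 171 174 146  74
   16  11]
 [ 57  37  70 102 112 123 147 155 154 151 151 150 150 135 144 167 147  81
   44  30]
 [ 70  41  72 111 138 151 154 155 153 130 119 120 118  95 100 131 135  79
   56  43]
 [ 68  39  68 101 118 121 120 121 121  99  90  89  89  85  86  96 105  64
   58  48]
 [ 64  40  60  85  88  87  87  77  75  77  80  80  85  88  88  89  79  48
   59  48]
 [ 63  38  59  84  87  87  79  63  62  67  69  69  81  87  89  90  74  48
   59  50]
 [ 63  43  61  84  87  88  82  65  63  69  69  68  81  88  88  89  74  46
   59  51]
 [ 63  47  59  84  88  87  86  78  72  72  73  80  84  87  88  89  72  45
   58  53]
 [ 61  45  49  80  89  88  88  85  84  80  82  86  88  89  90  84  63  42
   58  56]
 [ 60  45  42  67  85  88  88  87  86  87  87  87  88  87  86  73  55  40
   56  73]
 [ 62  45  42  58  73  77  84  91  90  90  89  88  86  79  72  63  52  39
   56  87]
 [ 57  44  44  58  65  67  74  79  80  80  79  77  75  68  63  58  49  61
   74 101]
 [ 53  78  74  65  64  66  68  70  69  69  69  67  65  64  59  53  58 127
  144 148]
 [ 75  81  84  68  63  65  69  70  69  69  69  67  66  63  58  55  88 156
  171 171]
 [ 98  65  88  83  69  64  66  67  68  69  66  67  63  61  58  77 133 165
  168 168]
 [101  67 101 113 103  85  72  68  68  67  66  63  62  66  85 120 151 163
  163 164]
 [111 114 130 138 135 127 112  87  80  80  81  88  91 112 126 142 147 147
  148 153]
 [132 141 144 144 144 143 139 126 124 124 125 129 130 141 145 145 145 144
  144 146]
 [141 144 142 144 142 142 144 144 144 145 146 147 144 145 144 145 144 144
  143 144]]
```

Run:
```python
from h import *
b=cam('side');z=.2043
for y in (.139,.1405,.142):
    for nm,dy,dz in(('topback',-.0185,.0165),('holeback',-.0065,.0165),('holec',0,.0165),('holefront',.0065,.0165),('topfront',.0185,.0165),('botfront',.0185,-.0055)):
        print(y,nm,np.round(proj(b,[.553,y+dy,z+dz]),1))
for y in(.1385,.141): print('pin',y,np.round(proj(b,[.553,y,.165]),1),np.round(proj(b,[.553,y+.005,.127]),1),np.round(proj(b,[.553,y+.055,.127]),1),np.round(proj(b,[.553,y-.055,.127]),1))
V=masks(b)[2]; print(V[253:262,242:250]); print(V[222:246,244:248])
```

```text
0.139 topback [245.2 208.1]
0.139 holeback [245.2 211.7]
0.139 holec [245.2 213.6]
0.139 holefront [245.2 215.6]
0.139 topfront [245.1 219.3]
0.139 botfront [245.3 225.5]
0.1405 topback [245.2 208.5]
0.1405 holeback [245.2 212.1]
0.1405 holec [245.2 214.1]
0.1405 holefront [245.2 216. ]
0.1405 topfront [245.1 219.7]
0.1405 botfront [245.3 226. ]
0.142 topback [245.2 209. ]
0.142 holeback [245.2 212.6]
0.142 holec [245.2 214.5]
0.142 holefront [245.1 216.5]
0.142 topfront [245.1 220.2]
0.142 botfront [245.3 226.4]
pin 0.1385 [245.7 229. ] [246.  240.6] [245.9 256.1] [246.1 223.1]
pin 0.141 [245.7 229.8] [246.  241.4] [245.9 256.9] [246.1 223.8]
[[ 82  83  84  84  86  87  86  85]
 [ 99  87  86  85  87  84  86  87]
 [136 128  99  85  86  87  86  86]
 [128 129  99  83  81  83  81  80]
 [ 93  97  83  78  78  81  83  82]
 [ 98 100  95  92  91  93  92  89]
 [101  99  96  93  90  91  90  87]
 [ 87  86  83  84  83  79  82  80]
 [ 81  80  80  80  80  79  77  77]]
[[ 70  69  68  67]
 [ 69  69  68  67]
 [ 67  66  65  64]
 [ 84  81  81  87]
 [124 124 124 129]
 [145 146 147 145]
 [144 146 145 145]
 [132 142 146 146]
 [ 93 101 102 111]
 [ 64  40  35  64]
 [ 63  25  19  52]
 [ 64  21  21  53]
 [ 77  25  20  53]
 [ 85  26  20  55]
 [ 86  26  17  47]
 [ 85  27  17  40]
 [ 83  26  14  40]
 [ 86  26  14  31]
 [100  43  25  39]
 [ 97  72  69  74]
 [ 87  86  88  87]
 [ 86  87  87  88]
 [ 87  86  87  87]
 [ 85  86  85  84]]
```

move_arm(
  plan=[
    [[0,0,0],[0,0,15],1],
    [[0,0,0],[0,0,28],1],
    [[0,0,0],[0,0,33],1],
    [[0,0,0],[0,0,36],1],
    [[0,0,0],[0,0,39],1],
    [[0,0,0],[0,0,42],1],
    [[0,0,0],[0,0,45],1],
    [[0,0,0],[0,0,45],1],
    [[0,0,0],[0,0,45],1],
  ],
)

```text
time: 6.05
tool_pos: [0.5512, 0.1386, 0.1594]
tcp_rot: [-3.142, -0.0, -0.0]
contact_force: [0.4, -0.6, -0.8]
width: 0.414
```

Run:
```python
from h import *
b=cam('side');s=ctrl.sense();print(s['time'],s['tool_pos'],s['width'],s['contact_force'])
cv2.imwrite('pics/s5.png',cv2.resize(b['frame'][190:280,200:300],None,fx=6,fy=6,interpolation=cv2.INTER_CUBIC))
```

```text
6.1 [0.55126226 0.13858395 0.15946012] 0.4128559873047564 [ 1.1213144  -0.50120074 -1.55990733]
```

View pics/s5.png

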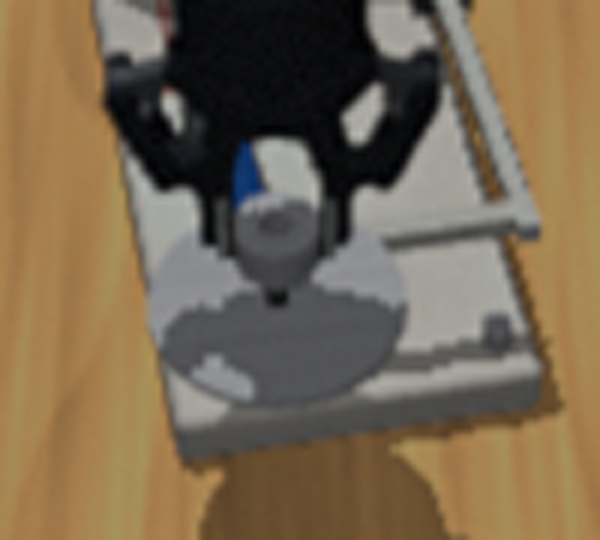

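move_arm(
  plan=[
    [[0,0,0],[0,0,4],1],
    [[0,0,0],[0,0,8],1],
    [[0,0,0],[0,0,12],1],
    [[0,0,0],[0,0,16],1],
    [[0,0,0],[0,0,20],1],
    [[0,0,0],[0,0,22],1],
    [[0,0,0],[0,0,23],1],
    [[0,0,0],[0,0,23],1],
  ],
)

```text
time: 6.9
tool_pos: [0.5511, 0.1386, 0.1362]
tcp_rot: [3.141, 0.0, -0.0]
contact_force: [-0.4, 0.6, -2.9]
width: 0.41
```

Run:
```python
from h import *
b=cam('side');s=ctrl.sense();print(s['time'],s['tool_pos'],s['width'],s['contact_force'])
cv2.imwrite('pics/s6.png',cv2.resize(b['frame'][190:280,200:300],None,fx=6,fy=6,interpolation=cv2.INTER_CUBIC))
```

```text
6.95 [0.551221   0.13858313 0.13633815] 0.4115362263149447 [-0.15149895 -0.63073601 -1.93086973]
```

View pics/s6.png

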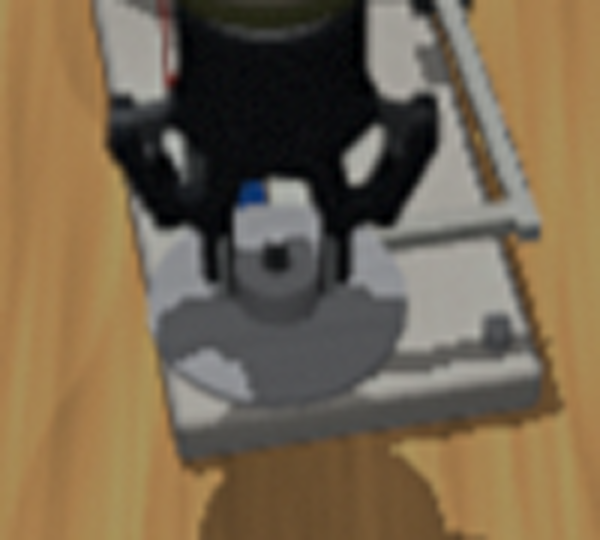

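move_arm(
  plan=[
    [[0,0,0],[0,0,1],1],
    [[0,0,0],[0,0,2],1],
    [[0,0,0],[0,0,2],0.0],
    [[0,0,0],[0,0,2],-0.4],
    [[0,0,0],[0,0,2],-0.4],
    [[0,0,0],[0,0,2],-0.4],
    [[0,0,0],[0,0,2],-0.4],
    [[0,0,0],[0,0,2],-0.4],
    [[0,0,0],[0,0,-8],-0.4],
    [[0,0,0],[0,0,-38],-0.4],
    [[0,0,0],[0,0,-80],-0.4],
    [[0,0,0],[0,0,-80],-0.4],
  ],
)

```text
time: 8.15
tool_pos: [0.5542, 0.1389, 0.223]
tcp_rot: [-3.138, 0.001, -0.015]
contact_force: [0.6, -0.5, -0.4]
width: 0.699
```

Run:
```python
from h import *
b=cam('side');s=ctrl.sense();print(s['time'],s['tool_pos'],s['width'],s['contact_force'])
cv2.imwrite('pics/s7.png',cv2.resize(b['frame'][190:280,200:300],None,fx=6,fy=6,interpolation=cv2.INTER_CUBIC))
rel([.5767,.3555,.1])
```

```text
8.2 [0.55311488 0.13875912 0.22026618] 0.6994966925453132 [-0.74203596 -0.76949897 -0.47630668]
turn [-0.002 -0.006 -0.   ] shift mm [  22.8 -216.5  120.9]
```

View pics/s7.png

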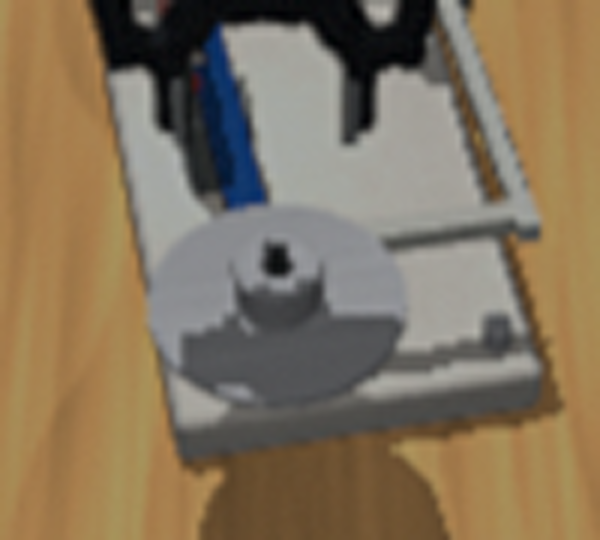

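move_arm(
  plan=[
    [[0,0,0],[6,-45,0],-0.4],
    [[0,0,0],[12,-95,10],-0.4],
    [[0,0,0],[18,-145,40],-0.4],
    [[0,0,0],[24,-190,80],-0.4],
    [[0,0,0],[26,-217,116],-0.4],
    [[0,0,0],[26,-217,116],-0.4],
    [[0,0,0],[26,-217,116],-0.4],
    [[0,0,0],[26,-217,116],-0.4],
    [[0,0,0],[26,-217,116],-0.4],
  ],
)

```text
time: 9.1
tool_pos: [0.579, 0.3536, 0.1027]
tcp_rot: [-3.141, 0.005, -0.005]
contact_force: [0.3, 0.1, -0.2]
width: 0.696
```

Run:
```python
from h import *
b=cam('side');s=ctrl.sense();print(s['time'],s['tool_pos'],s['tcp_rot'],s['width'])
rel([.577,.3552,.0055])
cv2.imwrite('pics/s8.png',cv2.resize(b['frame'][230:384,170:375],None,fx=3.8,fy=3.8,interpolation=cv2.INTER_CUBIC))
```

```text
9.15 [0.57892976 0.35384389 0.10277605] [-3.14039818  0.00439669 -0.00490883] 0.7016105213234091
turn [-0.001 -0.003 -0.003] shift mm [-2.2 -1.2 97.3]
```

View pics/s8.png

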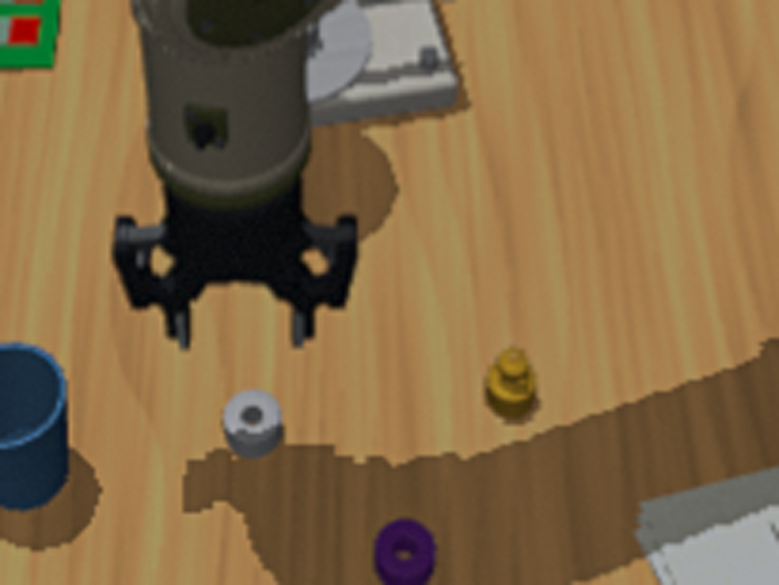

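move_arm(
  plan=[
    [[0,0,0],[-2.2,-1,40],-0.4],
    [[0,0,0],[-2.2,-1,70],-0.4],
    [[0,0,0],[-2.2,-1,90],-0.4],
    [[0,0,0],[-2.2,-1,97],-0.4],
    [[0,0,0],[-2.2,-1,97],-0.4],
    [[0,0,0],[-2.2,-1,97],-0.4],
  ],
)

```text
time: 9.75
tool_pos: [0.5762, 0.3567, 0.0053]
tcp_rot: [-3.14, 0.001, -0.004]
contact_force: [-0.1, 1.3, 0.4]
width: 0.704
```

Run:
```python
from h import *
b=cam('side');s=ctrl.sense();print(s['time'],s['tool_pos'],s['width'],s['contact_force'])
cv2.imwrite('pics/s9.png',cv2.resize(b['frame'][270:384,180:332],None,fx=5,fy=5,interpolation=cv2.INTER_CUBIC))
```

```text
9.8 [0.57632738 0.35692258 0.00551594] 0.6949269962913903 [ 0.31579543  0.0099128  -0.2077337 ]
```

View pics/s9.png

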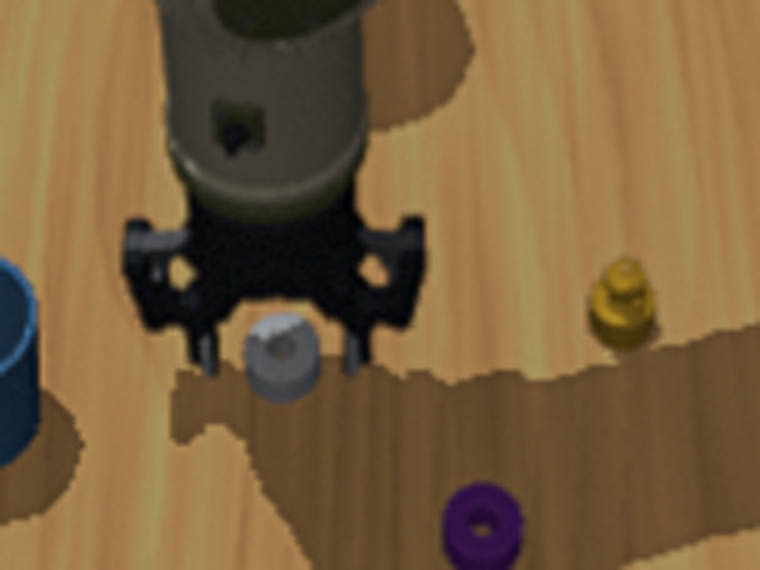

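move_arm(
  plan=[
    [[0,0,0],[0,0,0],1],
    [[0,0,0],[0,0,0],1],
    [[0,0,0],[0,0,0],1],
    [[0,0,0],[0,0,0],1],
    [[0,0,0],[0,0,0],1],
    [[0,0,0],[0,0,0],1],
    [[0,0,0],[0,0,0],1],
    [[0,0,0],[0,0,-60],1],
    [[0,0,0],[0,0,-120],1],
    [[0,0,0],[0,0,-200],1],
    [[0,0,0],[0,0,-200],1],
    [[0,0,0],[0,0,-200],1],
    [[0,0,0],[0,0,-200],1],
  ],
)

```text
time: 11.1
tool_pos: [0.5757, 0.3569, 0.2053]
tcp_rot: [-3.139, -0.0, -0.005]
contact_force: [-0.4, -0.4, -2.4]
width: 0.406
```

Run:
```python
from h import *
s=ctrl.sense();print(s['time'],s['tool_pos'],s['width'],s['contact_force'])
rel([.551,.139,.21])
```

```text
11.1 [0.57565419 0.35690946 0.20534341] 0.4062932119915024 [-0.35103991 -0.39193396 -2.37005177]
turn [-0.002 -0.003  0.   ] shift mm [-24.6 217.9  -5.2]
```

move_arm(
  plan=[
    [[0,0,0],[-5,48,0],1],
    [[0,0,0],[-11,96,0],1],
    [[0,0,0],[-16,144,0],1],
    [[0,0,0],[-21,185,0],1],
    [[0,0,0],[-24,210,0],1],
    [[0,0,0],[-25,218,0],1],
    [[0,0,0],[-25,218,0],1],
    [[0,0,0],[-25,218,0],1],
    [[0,0,0],[-25,218,0],1],
    [[0,0,0],[-25,218,0],1],
    [[0,0,0],[-25,218,0],1],
  ],
)

```text
time: 12.2
tool_pos: [0.5499, 0.1395, 0.203]
tcp_rot: [3.141, 0.002, -0.001]
contact_force: [-0.6, 0.2, -1.7]
width: 0.407
```

Run:
```python
from h import *
b=cam('side');s=ctrl.sense();print(s['time'],s['tool_pos'],s['width'],s['contact_force'])
cv2.imwrite('pics/s10.png',cv2.resize(b['frame'][190:280,200:300],None,fx=6,fy=6,interpolation=cv2.INTER_CUBIC))
V=masks(b)[2]; print(V[208:232,236:256])
```

```text
12.25 [0.54992547 0.13926365 0.20310263] 0.4038811665460909 [-0.35076784  0.87500848 -2.38968959]
[[ 12  13  39  96  84  97 158 171 169 168 164 166 169 169 169 171 174  99
   22  10]
 [ 13  12  37  97  90  83 146 159 157 156 151 153 158 159 161 169 175 102
   29  11]
 [ 18  22  36  97 113 120 146 152 152 150 149 148 150 147 129 142 169 110
   47  22]
 [ 54  50  37 101 136 151 154 154 151 128 119 116 118 117  93 101 138  98
   62  58]
 [ 63  58  31  88 119 145 132 132 122  91  78  82  87  88  83  84 100  77
   67  68]
 [ 61  54  33  76  90 113  99  89  78  68  69  73  78  85  85  85  85  62
   62  66]
 [ 60  60  39  77  89  91  87  68  60  66  68  68  71  82  88  88  87  57
   59  66]
 [ 60  65  40  79  90  90  88  74  63  67  71  69  72  83  88  87  88  53
   59  67]
 [ 60  66  38  77  91  91  90  84  80  76  77  81  83  86  87  89  85  48
   57  67]
 [ 60  67  35  65  88  91  90  88  88  87  86  89  88  89  89  86  74  39
   57  65]
 [ 58  65  34  53  76  89  92  91  90  90  90  90  91  89  86  74  61  34
   56  62]
 [ 60  65  34  52  66  77  80  85  89  90  90  89  83  77  73  64  
[... 338 characters left out ...]
 133 164
  170 168]
 [103  66 101 119 116 107  89  73  71  69  68  67  65  67  86 125 155 162
  164 165]
 [112 114 129 137 138 137 128 109 104  96  92  91 112 119 126 143 147 148
  148 154]
 [132 140 145 144 143 144 143 135 135 131 130 130 141 145 145 145 145 144
  143 145]
 [142 144 143 144 143 142 144 143 144 145 145 145 144 144 144 145 145 143
  144 145]
 [142 142 144 142 142 142 143 145 144 145 144 143 144 144 145 145 144 144
  145 145]
 [143 143 143 143 143 143 146 148 133 144 148 148 149 146 145 144 146 146
  146 145]
 [143 143 143 143 142 146 150 137  98 103 107 117 144 151 148 144 146 147
  147 147]
 [143 143 143 144 146 149 152 130  66  41  38  65 113 121 119 116 136 147
  148 146]]
```

View pics/s10.png

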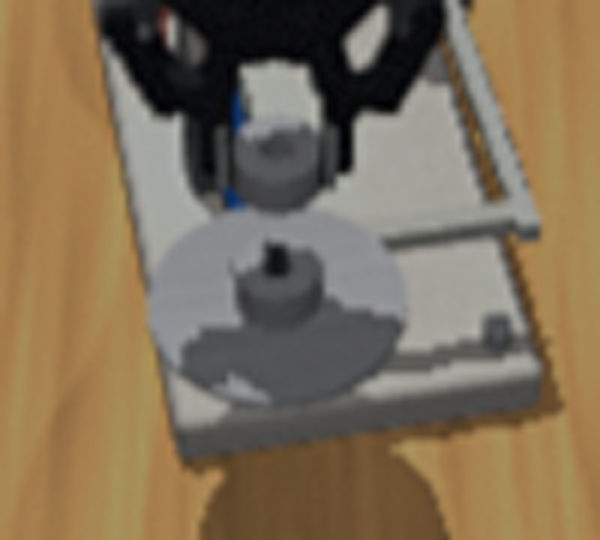

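move_arm(
  plan=[
    [[0,0,0],[1,-1,12],1],
    [[0,0,0],[1,-1,25],1],
    [[0,0,0],[1,-1,30],1],
    [[0,0,0],[1,-1,33],1],
    [[0,0,0],[1,-1,36],1],
    [[0,0,0],[1,-1,39],1],
    [[0,0,0],[1,-1,42],1],
    [[0,0,0],[1,-1,42],1],
    [[0,0,0],[1,-1,42],1],
  ],
)

```text
time: 13.15
tool_pos: [0.551, 0.1396, 0.1614]
tcp_rot: [-3.142, -0.0, -0.0]
contact_force: [-0.6, 0.1, -1.8]
width: 0.407
```

Run:
```python
from h import *
b=cam('side');s=ctrl.sense();print(s['time'],s['tool_pos'],s['width'],s['contact_force'])
cv2.imwrite('pics/s11.png',cv2.resize(b['frame'][190:280,200:300],None,fx=6,fy=6,interpolation=cv2.INTER_CUBIC))
```

```text
13.2 [0.55102842 0.13957933 0.1614553 ] 0.40277201754785674 [-0.93638316  0.08025695 -0.83276502]
```

View pics/s11.png

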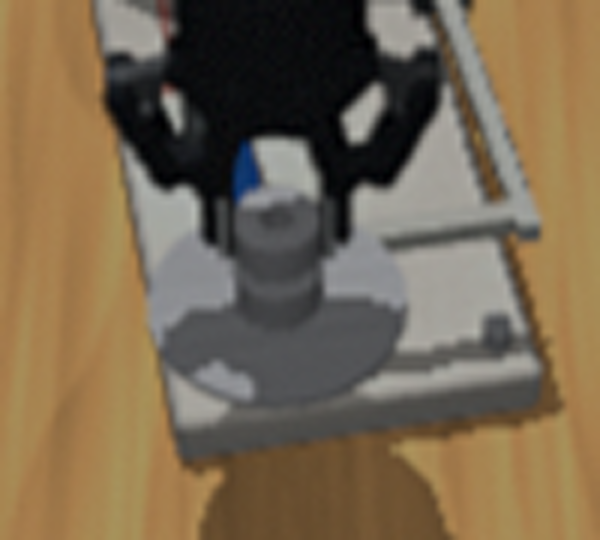

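move_arm(
  plan=[
    [[0,0,0],[0,0,2],1],
    [[0,0,0],[0,0,4],1],
    [[0,0,0],[0,0,5.5],1],
    [[0,0,0],[0,0,5.5],1],
    [[0,0,0],[0,0,5.5],0.0],
    [[0,0,0],[0,0,5.5],-0.4],
    [[0,0,0],[0,0,5.5],-0.4],
    [[0,0,0],[0,0,5.5],-0.4],
    [[0,0,0],[0,0,5.5],-0.4],
    [[0,0,0],[0,0,5.5],-0.4],
    [[0,0,0],[0,0,-5],-0.4],
    [[0,0,0],[0,0,-40],-0.4],
    [[0,0,0],[0,0,-85],-0.4],
    [[0,0,0],[0,0,-85],-0.4],
    [[0,0,0],[0,0,-85],-0.4],
    [[0,0,0],[0,0,-85],-0.4],
  ],
)

```text
time: 14.8
tool_pos: [0.5506, 0.1396, 0.2459]
tcp_rot: [3.141, 0.0, -0.001]
contact_force: [-0.3, 0.2, -1.0]
width: 0.699
```

Run:
```python
from h import *
b=cam('side');s=ctrl.sense();print(s['time'],s['tool_pos'],s['width'],s['contact_force'])
cv2.imwrite('pics/s12.png',cv2.resize(b['frame'][130:280,180:330],None,fx=4,fy=4,interpolation=cv2.INTER_CUBIC))
```

```text
14.85 [0.55039912 0.13954879 0.24541895] 0.7015724219385449 [ 0.08660405 -0.13068542 -0.55465006]
```

View pics/s12.png

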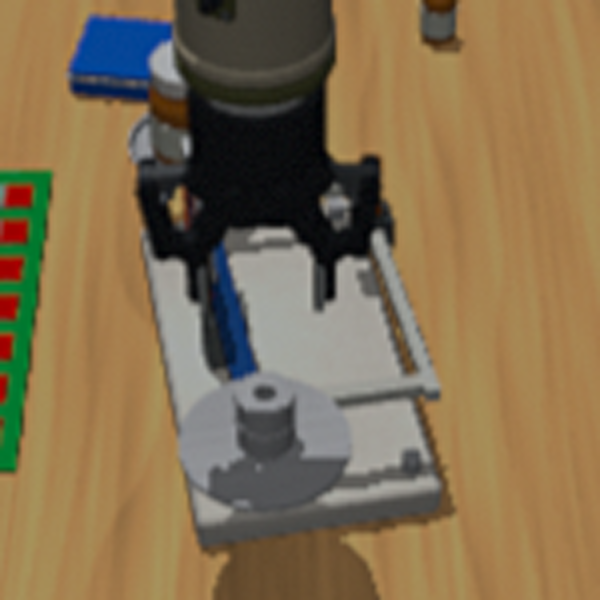

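Run:
```python
from h import *
a,b=cam('top'),cam('side')
print('knob top',tri(ray(a,297.6-.4,214.0-.4),ray(b,272.6,168.6)))
o=lambda c,x,y,k,x0,y0:ray(c,(x+.5)/k-.5+x0,(y+.5)/k-.5+y0)
# jar pan & beam in top (c3): beam ends edges
P=[onz(a,(x+.5)/5-.5+185,(y+.5)/5-.5+155,z)[:2] for x,y,z in((130,190,.127),(672,85,.087))]
print(P,np.degrees(np.arctan2(P[0][1]-P[1][1],P[0][0]-P[1][0])))
# bar ends in top pic + foot edges: foot front-left corner(222,397) right (668,300) z~.03
P=[onz(a,(x+.5)/5-.5+185,(y+.5)/5-.5+155,.03)[:2] for x,y in((222,397),(668,300))]
print(P,np.degrees(np.arctan2(P[0][1]-P[1][1],P[0][0]-P[1][0])))
for n,c,bx,p0 in(('side',b,(218,218,275,268),(.553,.138)),):
    H,S,V=masks(c); m=(S<60)&(V>75)
    for z in (.087,.107,.117,.127):
        k=max(blobs(c,m,50,bx),key=lambda t:t[0])[3][:,0,:]
        P=np.array([onz(c,u,v,z)[:2] for u,v in k]); d=np.hypot(*(P-p0).T); ok=(P[:,1]>.14)&(d>.04)&(d<.07)
        print(z,ok.sum(),fitcirc(P[ok],.055,p0))
```

```text
knob top (array([ 0.47760774, -0.11723199,  0.13927901]), np.float64(0.0006091124436897496))
[array([0.55127241, 0.13772293]), array([ 0.61407971, -0.19569203])] 100.6681200756841
[array([0.43367952, 0.09345728]), array([ 0.48657488, -0.1932045 ])] 100.4547263073812
0.087 78 (array([0.54968275, 0.10181116, 0.02757433]), np.float64(0.005802516544793878))
0.107 66 (array([5.50332342e-01, 1.46133093e-01, 2.91357877e-04]), np.float64(0.004285874721449751))
0.117 41 (array([ 5.50243231e-01,  1.51423092e-01, -2.09993397e-04]), np.float64(0.002647632462167546))
0.127 18 (array([5.50756452e-01, 1.53250996e-01, 8.31363264e-06]), np.float64(0.002040860558634033))
```

move_arm(
  plan=[
    [[0,0,1.385],[-73,257,0],0.3],
    [[0,0,1.385],[-73,257,0],0.3],
    [[0,0,1.385],[-73,257,0],0.3],
    [[0,0,1.385],[-73,257,0],0.3],
    [[0,0,1.385],[-73,257,0],0.3],
    [[0,0,1.385],[-73,257,0],0.3],
    [[0,0,1.385],[-73,257,0],0.3],
    [[0,0,1.385],[-73,257,0],0.3],
    [[0,0,1.385],[-73,257,0],0.3],
    [[0,0,1.385],[-73,257,0],0.3],
    [[0,0,1.385],[-73,257,0],0.3],
    [[0,0,1.385],[-73,257,0],0.3],
    [[0,0,1.385],[-73,257,0],0.3],
  ],
)

```text
time: 16.25
tool_pos: [0.4779, -0.1174, 0.2461]
tcp_rot: [2.419, -2.004, -0.001]
contact_force: [-0.1, 0.1, -0.3]
width: 0.349
```

Run:
```python
from h import *
b=cam('side');s=ctrl.sense();print(s['time'],s['tool_pos'],s['tcp_rot'],s['width'],s['contact_force'],s['q'][6])
cv2.imwrite('pics/s13.png',cv2.resize(b['frame'][110:270,190:340],None,fx=3.75,fy=3.75,interpolation=cv2.INTER_CUBIC))
a=cam('top');cv2.imwrite('pics/t13.png',cv2.resize(a['frame'][140:260,180:360],None,fx=4.4,fy=4.4,interpolation=cv2.INTER_CUBIC))
```

```text
16.3 [ 0.47790099 -0.11738173  0.24613565] [ 2.41869747e+00 -2.00446969e+00 -3.84482353e-04] 0.3515650738421638 [-0.44732762 -0.69080668  0.37258097] -1.1380154866158378
```

View pics/s13.png

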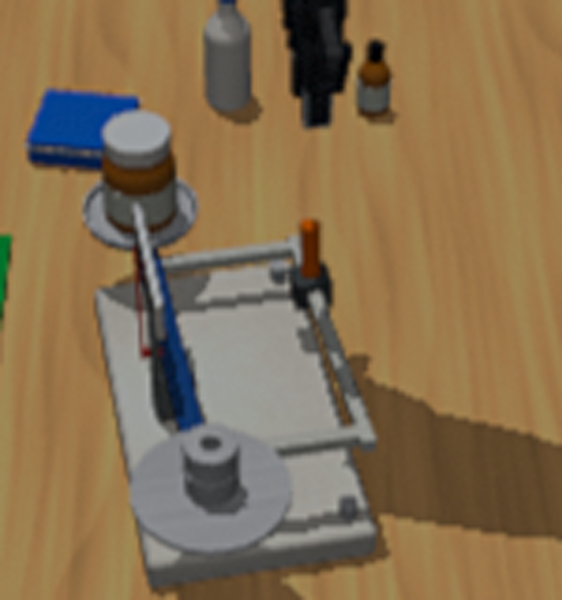

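View pics/t13.png

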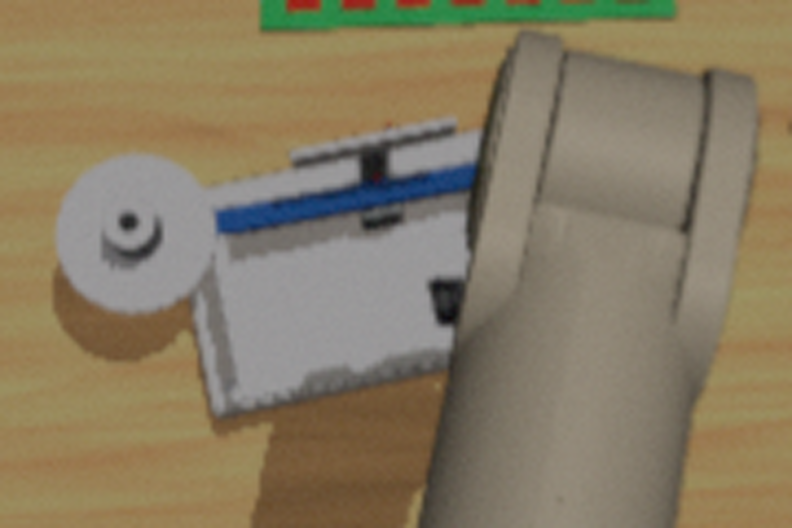

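move_arm(
  plan=[
    [[0,0,0],[0,0,40],0.3],
    [[0,0,0],[0,0,75],0.3],
    [[0,0,0],[0,0,90],0.3],
    [[0,0,0],[0,0,95],0.3],
    [[0,0,0],[0,0,95],0.3],
  ],
)

```text
time: 16.85
tool_pos: [0.4778, -0.1175, 0.1511]
tcp_rot: [2.417, -2.005, -0.001]
contact_force: [0.9, 0.2, 0.2]
width: 0.346
```

Run:
```python
from h import *
b=cam('side');s=ctrl.sense();print(s['time'],s['tool_pos'],s['tcp_rot'],s['width'],s['contact_force'])
cv2.imwrite('pics/s14.png',cv2.resize(b['frame'][130:230,220:340],None,fx=6,fy=6,interpolation=cv2.INTER_CUBIC))
```

```text
16.9 [ 0.47834427 -0.11762569  0.15192178] [-2.41796259e+00  2.00559599e+00 -9.32741133e-04] 0.3473875273800728 [-0.08045908 -0.17491669  0.65567791]
```

View pics/s14.png

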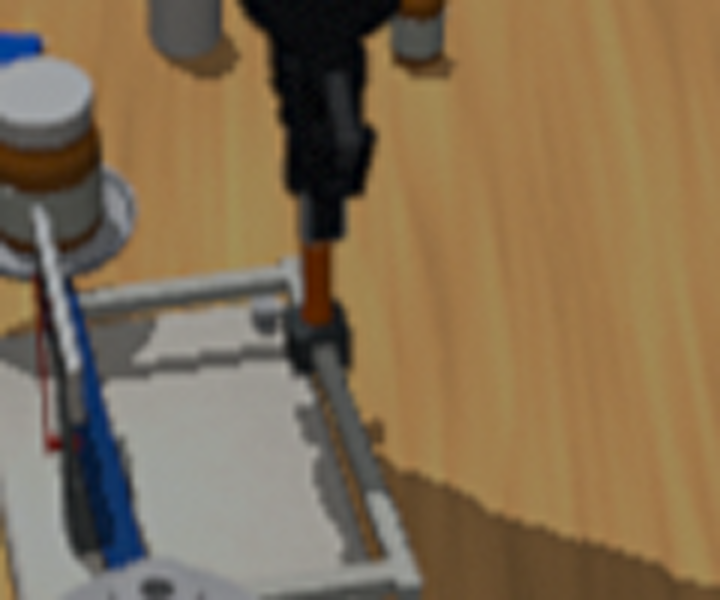

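move_arm(
  plan=[
    [[0,0,0],[0,0,8],0.3],
    [[0,0,0],[0,0,16],0.3],
    [[0,0,0],[0,0,24],0.3],
    [[0,0,0],[0,0,32],0.3],
    [[0,0,0],[0,0,38],0.3],
    [[0,0,0],[0,0,38],0.3],
  ],
)

```text
time: 17.5
tool_pos: [0.4773, -0.1173, 0.1122]
tcp_rot: [2.417, -2.005, -0.002]
contact_force: [-0.0, 0.2, -0.9]
width: 0.35
```

Run:
```python
from h import *
b=cam('side');s=ctrl.sense();print(s['time'],s['tool_pos'],s['tcp_rot'],s['width'],s['contact_force'])
cv2.imwrite('pics/s15.png',cv2.resize(b['frame'][130:230,220:340],None,fx=6,fy=6,interpolation=cv2.INTER_CUBIC))
```

```text
17.55 [ 0.47763195 -0.11746295  0.11282936] [ 2.41716265e+00 -2.00534896e+00 -1.10203052e-03] 0.3483819554222369 [0.26150082 0.60184472 0.28656   ]
```

View pics/s15.png

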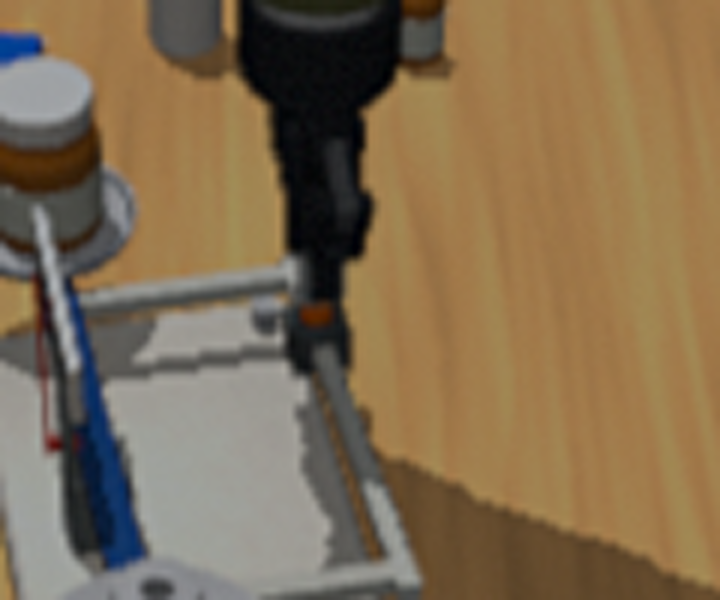

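move_arm(
  plan=[
    [[0,0,0],[-4,0,0],0.3],
    [[0,0,0],[-8,0,0],0.3],
    [[0,0,0],[-12,0,0],0.3],
    [[0,0,0],[-16,0,0],0.3],
    [[0,0,0],[-20,0,0],0.3],
    [[0,0,0],[-25,0,0],0.3],
  ],
)

```text
time: 18.15
tool_pos: [0.4735, -0.0927, 0.1135]
tcp_rot: [-2.418, 2.006, -0.001]
contact_force: [0.3, -2.2, 1.8]
width: 0.35
```

Run:
```python
from h import *
b=cam('side');s=ctrl.sense();print(s['time'],s['tool_pos'],s['width'],s['contact_force'])
cv2.imwrite('pics/s16.png',cv2.resize(b['frame'][130:270,200:340],None,fx=4.2,fy=4.2,interpolation=cv2.INTER_CUBIC))
```

```text
18.2 [ 0.47332078 -0.09166128  0.11333367] 0.3487134054519099 [ 0.365548   -0.93699017  0.89507536]
```

View pics/s16.png

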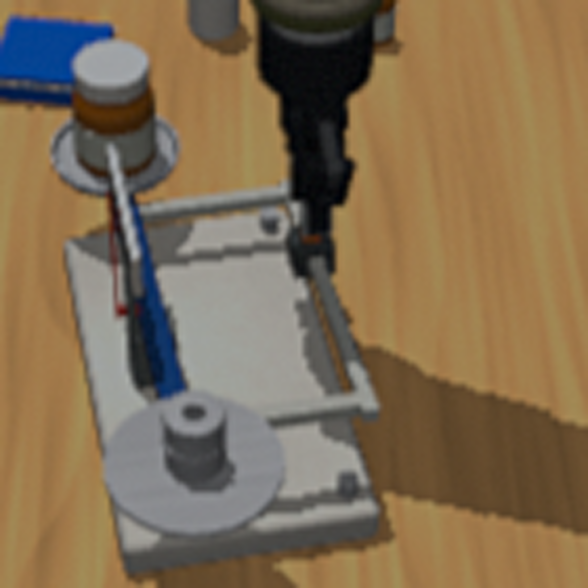

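move_arm(
  plan=[
    [[0,0,0],[-5,0,0],0.3],
    [[0,0,0],[-10,0,0],0.3],
    [[0,0,0],[-15,0,0],0.3],
    [[0,0,0],[-20,0,0],0.3],
    [[0,0,0],[-25,0,0],0.3],
    [[0,0,0],[-30,0,0],0.3],
    [[0,0,0],[-35,0,0],0.3],
    [[0,0,0],[-40,0,0],0.3],
    [[0,0,0],[-45,0,0],0.3],
    [[0,0,0],[-50,0,0],0.3],
    [[0,0,0],[-55,0,0],0.3],
  ],
)

```text
time: 19.3
tool_pos: [0.4631, -0.0383, 0.1132]
tcp_rot: [2.418, -2.006, -0.0]
contact_force: [0.2, -2.6, 1.1]
width: 0.351
```

Run:
```python
from h import *
b=cam('side');s=ctrl.sense();print(s['time'],s['tool_pos'],s['width'],s['contact_force'])
cv2.imwrite('pics/s17.png',cv2.resize(b['frame'][130:270,200:340],None,fx=4.2,fy=4.2,interpolation=cv2.INTER_CUBIC))
```

```text
19.35 [ 0.4629705  -0.03747638  0.11316607] 0.34673704840447644 [ 0.69007644 -0.68739376  0.62208   ]
```

View pics/s17.png

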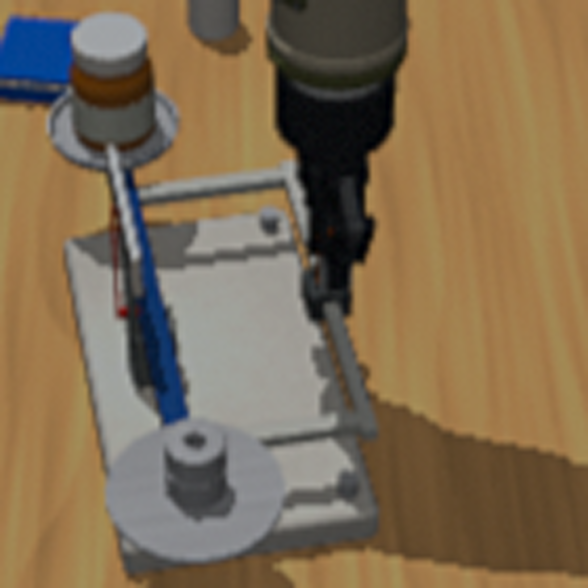

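move_arm(
  plan=[
    [[0,0,0],[3.5,0,0],0.3],
    [[0,0,0],[7,0,0],0.3],
    [[0,0,0],[7,0,0],0.3],
    [[0,0,0],[7,0,0],0.3],
    [[0,0,0],[7,0,0],0.3],
    [[0,0,0],[7,0,0],0.3],
    [[0,0,0],[7,0,0],0.3],
    [[0,0,0],[7,0,0],0.3],
    [[0,0,0],[7,0,0],0.3],
    [[0,0,0],[7,0,0],0.3],
    [[0,0,0],[7,0,0],0.3],
    [[0,0,0],[7,0,0],0.3],
    [[0,0,0],[7,0,0],0.3],
    [[0,0,0],[7,0,0],0.3],
    [[0,0,0],[7,0,0],0.3],
    [[0,0,0],[7,0,0],0.3],
    [[0,0,0],[7,0,0],0.3],
  ],
)

```text
time: 21.05
tool_pos: [0.4645, -0.0457, 0.1133]
tcp_rot: [2.418, -2.006, -0.0]
contact_force: [-0.4, 0.9, -0.3]
width: 0.352
```

Run:
```python
from h import *
b=cam('side');s=ctrl.sense();print(s['time'],s['tool_pos'],s['width'],s['contact_force'])
cv2.imwrite('pics/s18.png',cv2.resize(b['frame'][130:270,200:340],None,fx=4.2,fy=4.2,interpolation=cv2.INTER_CUBIC))
cv2.imwrite('pics/s18b.png',cv2.resize(b['frame'][145:235,205:265],None,fx=6.6,fy=6.6,interpolation=cv2.INTER_CUBIC))
for z in(.087,.097,.107,.117,.127): print(z,proj(b,[.552,.1936,z]),proj(b,[.552,.1386,z+.044]))
```

```text
21.1 [ 0.46448355 -0.04569716  0.11329239] 0.3479070166395242 [-0.06088896 -0.44571014 -1.21686856]
0.087 [246.61512763 266.25980953] [246.35479751 238.07715045]
0.097 [246.53487634 263.77999827] [246.27363194 235.46027881]
0.107 [246.45371914 261.2724636 ] [246.19155279 232.81422577]
0.117 [246.37164021 258.73672563] [246.1085441  230.13848587]
0.127 [246.28862334 256.17229307] [246.02458952 227.43254156]
```

View pics/s18.png

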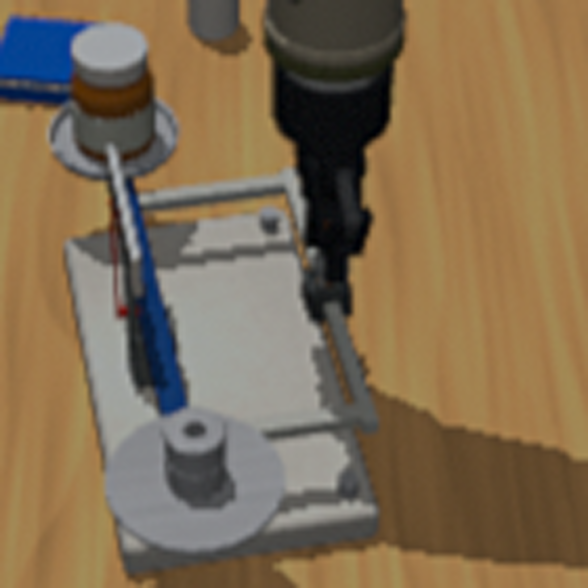

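View pics/s18b.png

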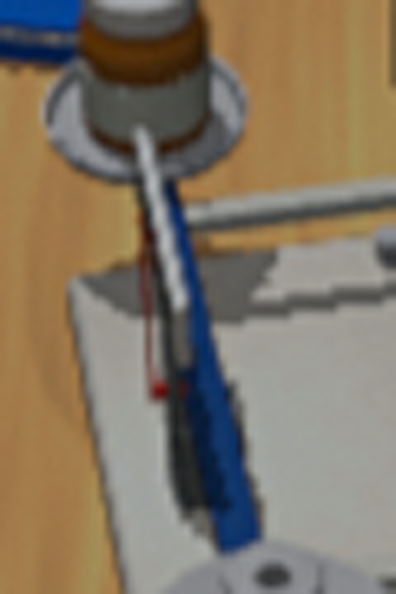

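Run:
```python
from h import *
b=cam('side'); cur=cv2.resize(b['frame'],(800,600),interpolation=cv2.INTER_CUBIC); ref=cv2.imread('pics/side0.png')
def tm(im,ref,x0,y0,x1,y1,k=4,m=14):
    t=cv2.resize(ref[y0:y1,x0:x1],None,fx=k,fy=k,interpolation=cv2.INTER_CUBIC)
    w=cv2.resize(im[y0-m:y1+m,x0-m:x1+m],None,fx=k,fy=k,interpolation=cv2.INTER_CUBIC)
    r=cv2.matchTemplate(w,t,cv2.TM_CCOEFF_NORMED);_,v,_,p=cv2.minMaxLoc(r)
    return (p[0]/k-m)/1.5625,(p[1]/k-m)/1.5625,v
print('cap/jar',tm(cur,ref,338,220,374,262))
s=800/512
# jar pan center start (tilt .12): pivot - .17u
u=np.array([-.184,.983]);piv=np.array([.5836,-.0285]);j=piv-.17*u
for t in(.12,.03,.02,.01,0,-.01):
    z=.107-.17*np.sin(t); print(t,np.round(proj(b,[*j,z+.06])-proj(b,[*j,.107-.17*np.sin(.12)+.06]),2),
      'pin pan front',np.round(proj(b,[.552,.1386+.055,.107+.17*np.sin(t)]),2),'ringtop c',np.round(proj(b,[.552,.1386,.151+.17*np.sin(t)]),2))
V=masks(b)[2]; print(V[254:268,238:252:3]); print(V[222:244,240:252])
```

```text
cap/jar (-0.16, -4.0, 0.9761847853660583)
0.12 [0. 0.] pin pan front [246.29 256.08] ringtop c [246.02 227.34]
0.03 [-0.26 -4.02] pin pan front [246.41 259.98] ringtop c [246.15 231.45]
0.02 [-0.28 -4.47] pin pan front [246.43 260.41] ringtop c [246.16 231.91]
0.01 [-0.31 -4.92] pin pan front [246.44 260.84] ringtop c [246.18 232.36]
0 [-0.34 -5.37] pin pan front [246.45 261.27] ringtop c [246.19 232.81]
-0.01 [-0.37 -5.83] pin pan front [246.47 261.7 ] ringtop c [246.21 233.27]
[[146 143 144 141 142]
 [143 143 143 143 141]
 [144 143 142 142 142]
 [143 143 142 141 142]
 [143 143 142 142 144]
 [129 145 143 145 147]
 [ 93 118 134 129 126]
 [ 73  79  97  90  87]
 [ 76  73  70  69  70]
 [ 73  74  74  74  71]
 [ 74  72  78  89  91]
 [ 73  87  93  98 104]
 [ 83  99 102  99 103]
 [ 89  99 102 100 103]]
[[104 107 106  89  92 153 165 164 163 163 162 162]
 [107 106 104  98  93 154 166 164 163 162 163 162]
 [107 106 104 102  91 153 166 164 162 162 162 161]
 [106 105 104 102 100 154 166 163 162 161 162 160]
 [107 105 104 105 113 146 155 156 160 161 161 161]
 [106 106 114 127 135 144 144 143 148 151 154 160]
 [117 128 136 146 147 147 144 142 142 143 143 144]
 [136 143 146 149 148 146 143 144 147 144 142 139]
 [143 145 148 148 131 113 105 112 136 146 144 141]
 [146 146 148 133  97  68  64  67  97 137 143 142]
 [147 147 146 115  72  58  60  60  75 131 144 142]
 [144 148 150 131  95  68  68  82 103 137 143 144]
 [136 151 152 147 131 123 122 127 136 144 146 145]
 [110 146 154 151 149 149 149 149 148 147 146 130]
 [ 75 118 148 154 151 149 149 151 150 136 120  93]
 [ 57  78 106 116 123 124 123 125 116  96  77  60]
 [ 62  60  66  69  81  83  83  80  71  63  60  55]
 [ 66  62  65  67  68  68  68  66  64  62  61  56]
 [ 80  71  64  67  68  69  67  68  64  62  62  59]
 [ 89  77  69  67  67  70  69  66  64  62  66  69]
 [ 74  69  78  79  73  71  71  70  71  71  72  69]
 [ 69  63  72  75  76  76  80  78  72  68  68  61]]
```

move_arm(
  plan=[
    [[0,0,0],[-4,0,0],0.3],
    [[0,0,0],[-7,0,0],0.3],
    [[0,0,0],[-10,0,0],0.3],
    [[0,0,0],[-13,0,0],0.3],
    [[0,0,0],[-16,0,0],0.3],
    [[0,0,0],[-16,0,0],0.3],
    [[0,0,0],[-12,0,0],0.3],
    [[0,0,0],[-8.5,0,0],0.3],
    [[0,0,0],[-8.5,0,0],0.3],
    [[0,0,0],[-8.5,0,0],0.3],
    [[0,0,0],[-8.5,0,0],0.3],
    [[0,0,0],[-8.5,0,0],0.3],
    [[0,0,0],[-8.5,0,0],0.3],
    [[0,0,0],[-8.5,0,0],0.3],
    [[0,0,0],[-8.5,0,0],0.3],
    [[0,0,0],[-8.5,0,0],0.3],
    [[0,0,0],[-8.5,0,0],0.3],
    [[0,0,0],[-8.5,0,0],0.3],
    [[0,0,0],[-8.5,0,0],0.3],
    [[0,0,0],[-8.5,0,0],0.3],
  ],
)

```text
time: 23.15
tool_pos: [0.4629, -0.0373, 0.1133]
tcp_rot: [2.418, -2.006, -0.0]
contact_force: [-0.3, 0.1, -0.7]
width: 0.345
```

```bash
cat > tilt.py <<'E'
from h import *
def tm(im,ref,x0,y0,x1,y1,k=4,m=14):
    t=cv2.resize(ref[y0:y1,x0:x1],None,fx=k,fy=k,interpolation=cv2.INTER_CUBIC)
    w=cv2.resize(im[y0-m:y1+m,x0-m:x1+m],None,fx=k,fy=k,interpolation=cv2.INTER_CUBIC)
    r=cv2.matchTemplate(w,t,cv2.TM_CCOEFF_NORMED);_,v,_,p=cv2.minMaxLoc(r)
    return (p[0]/k-m)/1.5625,(p[1]/k-m)/1.5625,v
b=cam('side'); cur=cv2.resize(b['frame'],(800,600),interpolation=cv2.INTER_CUBIC); ref=cv2.imread('pics/side0.png')
s=ctrl.sense();print(s['time'],s['tool_pos'],s['contact_force'])
d=tm(cur,ref,338,220,374,262); print('jar',d,'tilt',.12+.0223*d[1])
d=tm(cur,ref,338,220,370,238); print('cap',d,'tilt',.12+.0223*d[1])
V=masks(b)[2]; V=V.astype(float)
r=[]
for u in range(241,251):
    col=V[256:268,u]; i=np.argmax(col<108); r.append(256+i-1+(col[i-1]-108)/(col[i-1]-col[i]))
print('front row',np.mean(r),'tilt',(261.27-np.mean(r))/43.)
w=np.clip(125-V[228:238,243:249],0,None); row=(w.sum(1)@np.arange(228,238))/w.sum(); print('hole row',row,'tilt',(232.81-row)/45.3)
E
python3 tilt.py
```

```text
23.2 [ 0.46288032 -0.03734313  0.11326358] [ 0.26074567 -0.76140603 -0.23482934]
jar (-0.32, -4.96, 0.9778701663017273) tilt 0.009391999999999998
cap (-0.32, -4.96, 0.9863532185554504) tilt 0.009391999999999998
front row 261.41699718339 tilt -0.003418539148604628
hole row 232.855 tilt -0.0009933774834434326
```

Run:
```python
from h import *
b=cam('side')
cur=cv2.resize(b['frame'][110:270,190:340],None,fx=3.75,fy=3.75,interpolation=cv2.INTER_CUBIC);ref=cv2.imread('pics/s13.png')
def tm(x0,y0,x1,y1,m=32,k=2):
    t=cv2.resize(ref[y0:y1,x0:x1],None,fx=k,fy=k);w=cv2.resize(cur[y0-m:y1+m,x0-m:x1+m],None,fx=k,fy=k)
    _,v,_,p=cv2.minMaxLoc(cv2.matchTemplate(w,t,cv2.TM_CCOEFF_NORMED));return (p[0]/k-m)/3.75,(p[1]/k-m)/3.75,v
for n,bx,g in(('rings',(180,428,242,505),-5.47),('ringtop',(180,428,242,470),-5.47),('panfront',(160,520,260,556),-5.19),('jar',(100,108,178,230),5.37)):
    d=tm(*bx) if n!='panfront' else tm(*bx); print(n,d,'tilt',.12*(1-abs(d[1]/g)))
cv2.imwrite('pics/s19.png',cur)
```

```text
rings (0.26666666666666666, 5.066666666666666, 0.9888268709182739) tilt 0.008848263254113347
ringtop (0.26666666666666666, 5.066666666666666, 0.9871383309364319) tilt 0.008848263254113347
panfront (0.0, 5.333333333333333, 0.808052659034729) tilt -0.003314065510597288
jar (-0.4, -4.666666666666667, 0.945002555847168) tilt 0.015716945996275596
```

View pics/s19.png

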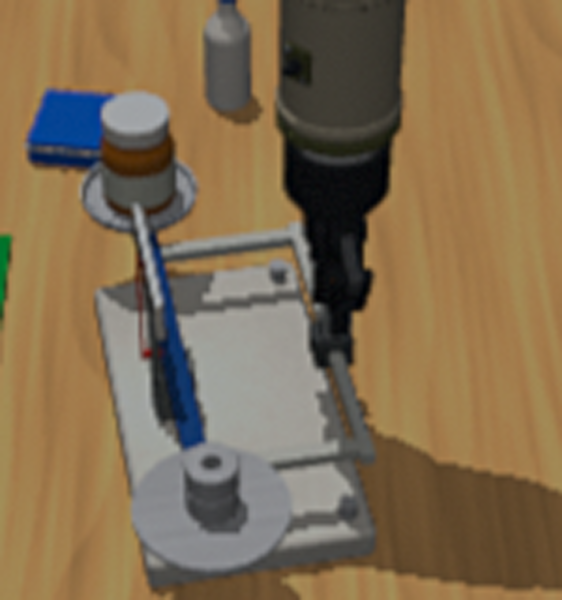

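move_arm(
  plan=[
    [[0,0,0],[-4,0,0],0.3],
    [[0,0,0],[-7,0,0],0.3],
    [[0,0,0],[-9,0,0],0.3],
    [[0,0,0],[-11,0,0],0.3],
    [[0,0,0],[-11,0,0],0.3],
    [[0,0,0],[-7,0,0],0.3],
    [[0,0,0],[-3.5,0,0],0.3],
    [[0,0,0],[-3.5,0,0],0.3],
    [[0,0,0],[-3.5,0,0],0.3],
    [[0,0,0],[-3.5,0,0],0.3],
    [[0,0,0],[-3.5,0,0],0.3],
    [[0,0,0],[-3.5,0,0],0.3],
    [[0,0,0],[-3.5,0,-15],0.3],
    [[0,0,0],[-3.5,0,-35],0.3],
    [[0,0,0],[-3.5,0,-70],0.3],
    [[0,0,0],[-3.5,0,-120],0.3],
    [[0,0,0],[-3.5,0,-150],0.3],
    [[0,0,0],[-3.5,0,-150],0.3],
    [[0,0,0],[-3.5,0,-150],0.3],
    [[0,0,0],[-3.5,0,-150],0.3],
  ],
)

```text
time: 25.25
tool_pos: [0.4616, -0.0338, 0.2621]
tcp_rot: [2.417, -2.005, -0.002]
contact_force: [0.4, 0.2, 0.4]
width: 0.349
```

move_arm(
  plan=[
    [[0,0,0],[0,0,0],0.3],
    [[0,0,0],[0,0,0],0.3],
    [[0,0,0],[0,0,0],0.3],
    [[0,0,0],[0,0,0],0.3],
    [[0,0,0],[0,0,0],0.3],
    [[0,0,0],[0,0,0],0.3],
    [[0,0,0],[0,0,0],0.3],
    [[0,0,0],[0,0,0],0.3],
  ],
)

```text
time: 26.05
tool_pos: [0.4623, -0.0339, 0.2633]
tcp_rot: [-2.418, 2.006, 0.0]
contact_force: [-0.4, -0.1, 0.6]
width: 0.349
```

```bash
python3 tilt.py
python3 - <<'E'
from h import *
b=cam('side')
cur=cv2.resize(b['frame'][110:270,190:340],None,fx=3.75,fy=3.75,interpolation=cv2.INTER_CUBIC);ref=cv2.imread('pics/s13.png')
def tm(x0,y0,x1,y1,m=32,k=2):
    t=cv2.resize(ref[y0:y1,x0:x1],None,fx=k,fy=k);w=cv2.resize(cur[y0-m:y1+m,x0-m:x1+m],None,fx=k,fy=k)
    _,v,_,p=cv2.minMaxLoc(cv2.matchTemplate(w,t,cv2.TM_CCOEFF_NORMED));return (p[0]/k-m)/3.75,(p[1]/k-m)/3.75,v
for n,bx,g in(('rings',(180,428,242,505),-5.47),('panfront',(160,520,260,556),-5.19),('jar',(100,108,178,230),5.37)):
    d=tm(*bx); print(n,d,'tilt',.12*(1-abs(d[1]/g)))
cv2.imwrite('pics/s20.png',cur)
a=cam('top');cv2.imwrite('pics/t20.png',cv2.resize(a['frame'][100:280,120:440],None,fx=2.5,fy=2.5,interpolation=cv2.INTER_CUBIC))
E
```

```text
26.1 [ 0.46226496 -0.03388203  0.26329553] [ 0.30233401 -0.51295533  0.25658166]
jar (-0.32, -5.44, 0.9778135418891907) tilt -0.0013120000000000215
cap (-0.32, -5.44, 0.9820504188537598) tilt -0.0013120000000000215
front row 261.8286843693917 tilt -0.012992659753295326
hole row 233.20162224797218 tilt -0.008645082736692707
rings (0.26666666666666666, 5.466666666666667, 0.9885686039924622) tilt 7.312614259596728e-05
panfront (0.0, 5.866666666666666, 0.7983188629150391) tilt -0.015645472061657006
jar (-0.4, -5.2, 0.9359692931175232) tilt 0.003798882681564248
```

View pics/s20.png

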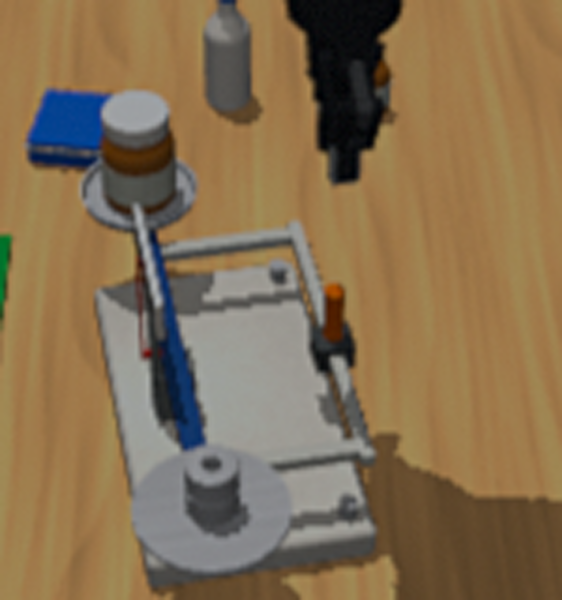

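View pics/t20.png

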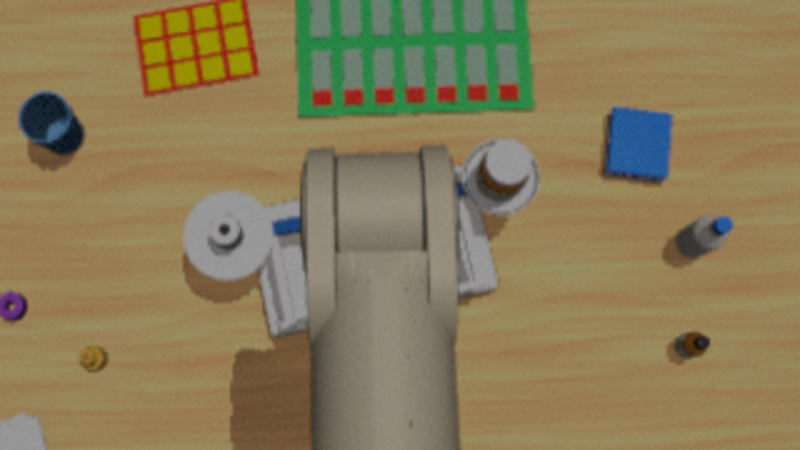

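The arm is clear of everything. Both rings are stacked on the pin, the jar is upright, and all tilt estimates are within ±0.016 rad of level. I'm handing the job in.

```bash
python3 -c "
from h import *
print(ticket.close_job())"
```

```text
the job is handed in; nothing more can be done
None
```

I threaded both steel rings onto the pin and slid the rider towards the pin pan with three light pushes, without pinching the knob. The rider ended roughly 15 mm past the pivot. The gripper was about 0.1 m above the knob when I handed the job in at about 26 s of the 72 s.

- **Rings, jar and bystanders:** in the last pictures both rings lie stacked on the pin and the jar stands upright on its pan. I saw no sign that the bystanders or the brass weight had moved.
- **Forces:** the wrist readings at the end of each move never exceeded about 4 N. That includes the held ring's weight, and I did not log forces in between.
- **Tilt:** the checks did not fully agree, but all were inside the 0.025 rad limit.
  - Comparing the jar and rings with pictures of the beam at its stop gave −0.001 to +0.004 rad.
  - Comparing the pan's front edge the same way was the weakest match and gave −0.016 rad.
  - Absolute readings of the pan edge and ring hole gave −0.013 and −0.009 rad; the 2 mm calibration error alone could shift these by about 0.012 rad.
- **Not checked:** I could not see the red pointer well enough to read it against the scale. The final pictures came about 2 s after I stopped pushing, so I took the beam as settled and did not measure its speed.

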